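Clear a broken slide out of a sail track

TASK

A broken slide is stuck in the T-slot of the sail track, close in front of the tall press column. Take the scraper from its wooden stand, ease the blade down behind the scrap until it rests on the slot floor, without bearing down hard, and push the scrap along the slot with it, keeping the gripper off the press, track and tray, until it drops out of the open end into the tray. Touch the scrap with the scraper only, leave the other things on the bench where they are, and put the scraper back upright in its stand.

Things in the scene. Friction and masses are not known exactly. Their poses are not given: they have to be found in the camera images.
- track: Fixture screwed to the bench: plywood board 452 x 110 x 10 mm carrying, in line along its own x, a tall grey press column, the aluminium sail track (x -120 to +120 mm, 50 mm wide, top at z 54 mm) and a steel catch tray. Origin: on the bench top under the middle of the track; x along the slot towards the open end, z up.
- slot_mid (a point): Middle of the T-slot's floor, track frame (0, 0, 36) mm, same axes. The slot runs the track's whole length: mouth 14 mm wide (y -7 to +7) between lips that span z 48 to 54 mm in the track frame; below them an undercut about 26 mm wide and 12 mm high.
- liner_mid (a point): Middle of the inner face of the black rubber strip along the undercut's -y side. It is sprung and squeezes the scrap against the other side, so that the scrap takes some 6 to 12 N to slide. With the slot empty it springs inward by at most 4 mm and stays clear of the mouth.
- press_face (a point): Middle of the foot of the press column's face towards the slot, track frame (-123, 0, 54) mm. The column, 90 x 80 mm, is solid to z 230 mm (cap and bar to 253) and closes this end of the slot. A gripper straight above the blade here would hit it: lean the scraper about 30 degrees, handle towards the open end.
- slot_end (a point): Middle of the slot floor at the very end of the open end (track frame 120, 0, 36 mm); its axes are those of the track.
- tray_floor (a point): Centre of the catch tray's inner floor, track frame (173, 0, 14) mm. Inside the tray: x 128 to 218, y -45 to +45 mm. Its walls reach z 49 mm, but only z 32 mm on the side of the track.
- scrap: The lodged scrap, a broken black slide, about 30 g: foot 36 mm long (x) x 26 wide (y) x 10 high, under the lips; on its middle a stub 14 x 9 mm stands up in the mouth to 21 mm. Origin: centre of the underside, on the slot floor at first; x along the slot to the open end. At first its rear face is 18 to 28 mm from the press column.
- scrap_center (a point): Middle of the scrap, 7 mm above the centre of its underside.
- scraper: Scraper, about 150 g, upright in its stand: steel blade 7 mm thick (x) x 10 wide (y) x 68 long with a square lower end; steel guard 34 x 34 mm from 68 to 73 mm; dark wooden handle 22 x 22 mm from 73 to 145 mm. Origin: centre of the blade's lower end; z along the tool to the handle's top. Either way round fits the slot.
- scraper_grip (a point): Middle of the scraper's wooden handle, 109 mm from the blade's lower end. Under the push the tool tends to pivot in the grip, so that the blade lags and rides up: grip firmly and correct its lean on the way.
- stand: Wooden stand, a block 60 x 60 x 72 mm fixed to the bench, with a 22 x 22 mm square opening right through it. Origin: centre of the underside; z up. The scraper's blade hangs in the opening with its guard resting on the block's top; the blade's lower end is then 4 mm above the bench. It swaps places with the pot.
- pot: Bystander: white ceramic cup, 64 mm across, 85 mm high; origin centre of underside.
- spool: Bystander: white thread spool, 44 mm across, 36 mm high; origin centre of underside.
- spare: Bystander: an intact black slide 55 x 22 x 17 mm lying on the bench; origin centre of underside.
- knife: Bystander: yellow-handled knife 160 mm long, lying; origin on its underside near the middle.
- spike: Bystander: marlinspike 175 mm long with a wooden handle, lying; origin on its underside near the middle.
- glue: Bystander: white bottle 54 mm across, 130 mm high; origin centre of underside.

How it is judged:
By the outcome, as a careful person would: the job done as asked, in the order asked, and still so for the second after the job is handed in, with the robot touching nothing.
It also fails if it takes over 67 s, if anything falls off the work surface, if the arm or the gripper's body presses on something with over 40 N, if the wrist force passes 120 N, or if a joint passes its speed limit or range.

ROBOT

A 6-joint arm with a two-finger parallel gripper is mounted at the origin on the work surface. World frame = base frame: x ahead of the robot, y to its left, z up, the work surface at z = 0. Lengths are in m, angles in degrees, forces in N, time in s.
With the tool pointing down it reaches from about 0.3 to 0.75 m from the base axis. Payload 8.5 kg.
Tool frame: the origin (TCP) lies at the very end of the fingers, on their centre line; the grasp point (between the pads) lies 19 mm behind it; z points along the fingers, y is the direction in which the jaws open and shut (so a half turn about z gives the same grasp; the last joint's range is limited). The gripper opens to 88 mm and grips with 3 to 60 N. Pads are 18 mm wide; open, the fingers measure 123 mm over their backs; the gripper's body (75 mm by 187 mm) begins 45 mm behind the grasp point.
Start: joints at [-79.83, 21.807, 74.336, -0, 83.858, -12.336], TCP at [0.211, -0.508, 0.239] pointing down, gripper open.
Joint ranges: [-178.18, 178.18], [-50.72, 133.34], [12.68, 142.11], [-81.47, 261.47], [9.98, 163.14], [-165.26, 165.26]. Speed limits (degrees/s): [136.94, 136.94, 180, 180, 180, 180].

INTERFACE

Orientations are given as a 3x3 rotation matrix whose columns are the frame's x, y, z axes.
In Python, from workcell import get_obs, grab_frame, camera_model, sign_off gives the robot as it stands.
- The arm moves only by the tool carry_out, never from a script. Its argument "commands" is a list of rows, each a list of 7 numbers: the closure, from 0 (fully open) to 1 (shut), then the shift along the tool's x, y, z in units of 40 mm (1.0 is 40 mm), then the turn, a rotation vector about the tool's x, y, z in units of 8 degrees (1.0 is 8 degrees). In form: [[grip, x, y, z, wx, wy, wz], ...]. A call has 1 to 10 rows; each row shifts and turns the commanded pose from where the row before left it, along the tool's axes as they then stand; what a row does not reach is not made up. A row lasts 1/8 s, in which the tool goes at most 62.5 mm and 10.7 degrees, less where a joint would pass 70% of its speed; a pose out of reach is approached as far as the arm can. A call is refused whole if a number of a shift passes 1 or a number of a turn 1, either way. A call with a gripper value outside its range is refused whole. The fingers move at their own pace and stop on an object; the grip force is fixed at half the most. Time passes only in rows, so rows that do not move let the fingers close. It gives the time, the measured TCP pose, the force and the opening at its end, in the units of the state.
- get_obs(): the state, without advancing time (a new reading comes with each control period).
- grab_frame(name): name is "side" or "top" or "wrist"; returns the picture (420x560x3 uint8, red, green, blue); there is no depth.
- camera_model(name): a dict with "K" (3x3 intrinsics, pixels), "rvec" (rotation vector, rad) and "tvec" (3), from world to camera coordinates, as OpenCV has them. Camera axes: x right, y down, z forward; pixel columns grow to the right and rows downward; lengths in m; the calibration is good to about 2 mm. A picture is of the moment at which its call begins: read the wrist's pose just before it. camera_model takes no time and is no camera call; for the wrist camera it gives the pose at the moment of the call.
- sign_off(): hands the job in, once; it reports no verdict.
The state is a dict: "t": time; "qpos": joint angles; "joint_velocities": joint speeds; "tau": joint torques, N m; "position": TCP position; "tool_rot": TCP orientation; "force": force on the tool from outside, world axes, zero at the start; "ft_torque": the same for the moment, N m; "grip_width": finger opening in m.
Only numpy, scipy, OpenCV 4.12 (cv2) and the standard library are available. Lean on these libraries where they do the work, as an engineer would, in place of code of your own. Each camera call takes 0.05 s, during which the arm holds its last target.

## Working session

There is one attempt and no reset: what is moved stays moved. The work goes in short steps, Python scripts to look and compute and a tool call to move; the robot and the scene stay as the last step left them, time stands still between calls to the robot, and variables do not carry over. Pictures are saved under pics/ and viewed, and the job is handed in when it is done.

Besides the shell and the picture viewer there is one more tool, called after "Call:" in YAML: its name, and indented under it one key for each argument. carry_out: Moves the arm, as the interface text tells. Its arguments: {"type":"object","properties":{"commands":{"type":"array","items":{"type":"array","items":{"type":"number"}}}},"required":["commands"]}

```bash
ls; mkdir -p pics; python3 - <<'E'
from workcell import *
import cv2,numpy as np
for n in ["top","side"]:
    f=grab_frame(n); cv2.imwrite(f"pics/{n}0.png",cv2.cvtColor(f,cv2.COLOR_RGB2BGR))
    m=camera_model(n); print(n,m)
o=get_obs(); print(o['t'],o['position'],o['tool_rot'],o['force'])
E
```

```text
pics
top {'K': array([[447.91585386,   0.        , 287.55207825],
       [  0.        , 447.91585386, 209.50694149],
       [  0.        ,   0.        ,   1.        ]]), 'rvec': array([ 2.15294035, -2.1523531 ,  0.14090852]), 'tvec': array([-0.0294737 ,  0.54125212,  1.10252775])}
side {'K': array([[497.98554489,   0.        , 286.27103055],
       [  0.        , 497.98554489, 208.66554805],
       [  0.        ,   0.        ,   1.        ]]), 'rvec': array([ 0.52666657, -2.63481817,  1.3079681 ]), 'tvec': array([0.47061774, 0.23089338, 1.20185622])}
0.1 [ 0.21046018 -0.50787405  0.238212  ] [[ 9.23849240e-01  3.82756490e-01 -2.26752904e-04]
 [ 3.82756459e-01 -9.23848416e-01  1.26352359e-03]
 [ 2.74136543e-04 -1.25409645e-03 -9.99999176e-01]] [ 0.11471722 -0.40532688 -0.62036428]
```

View pics/top0.png

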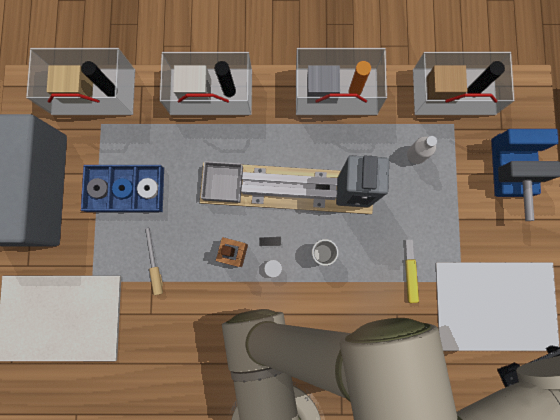

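View pics/side0.png

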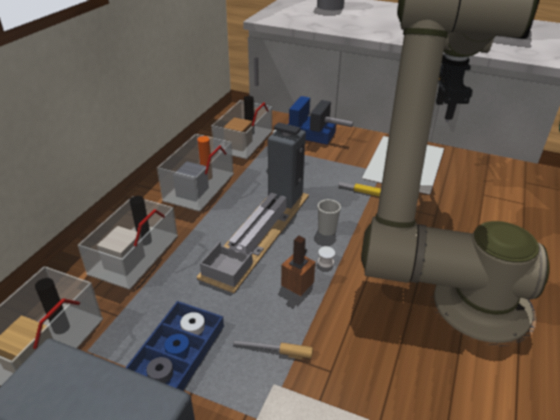

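The top view shows the track's press near (362,180), the slot running left to the tray at (222,183), the scraper stand at (230,252) and the pot at (325,253). I'll enlarge these areas.

```bash
cat > h.py <<'E'
from workcell import *
import cv2,numpy as np
def cam(n):
    m=camera_model(n); R=cv2.Rodrigues(np.array(m['rvec']))[0]; return m['K'],R,np.array(m['tvec']).reshape(3)
def unproj(n,px,z,c=None):
    K,R,t=c or cam(n); px=np.atleast_2d(px).astype(float)
    d=(np.linalg.inv(K)@np.c_[px,np.ones(len(px))].T).T@R; C=-R.T@t
    z=np.broadcast_to(z,len(px)); return C+d*((z-C[2])/d[:,2])[:,None]
def proj(n,P,c=None):
    K,R,t=c or cam(n); p=(np.atleast_2d(P)@R.T+t)@K.T; return p[:,:2]/p[:,2:]
def crop(f,x,y,w,h,s,name):
    cv2.imwrite(name,cv2.resize(cv2.cvtColor(f,cv2.COLOR_RGB2BGR)[y:y+h,x:x+w],None,fx=s,fy=s,interpolation=cv2.INTER_CUBIC))
E
python3 - <<'E'
import cv2
a=cv2.imread('pics/top0.png')
r=lambda x,y,w,h,s:cv2.resize(a[y:y+h,x:x+w],None,fx=s,fy=s,interpolation=cv2.INTER_CUBIC)
cv2.imwrite('pics/c1.png',r(195,145,200,80,4)); cv2.imwrite('pics/c2.png',r(205,230,60,50,10))
E
```

```text
(no output)
```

View pics/c1.png

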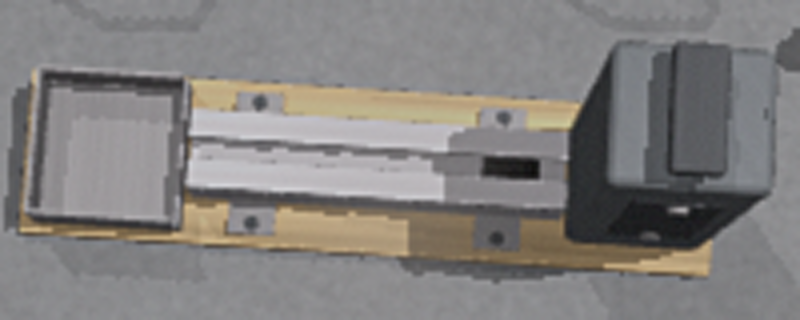

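View pics/c2.png

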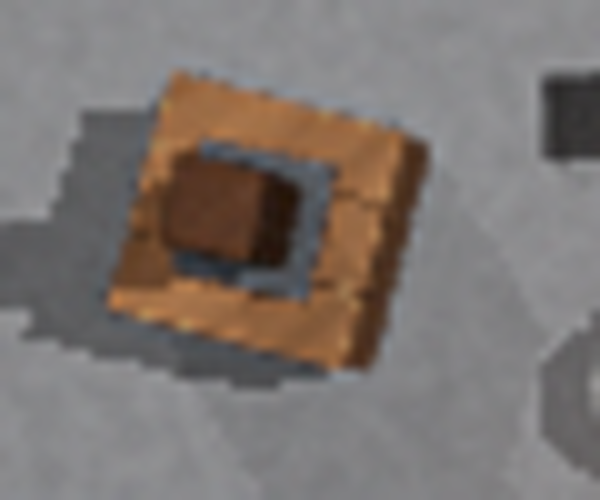

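```bash
python3 - <<'E'
from h import *
c=cam('top'); print('C',-c[1].T@c[2])
def U(p,x,y,s,z): p=np.array(p,float); return unproj('top',(p+.5)/s-.5+[x,y],z,c)
def ang(d): return np.degrees(np.arctan2(d[1],d[0]))
b=U([[20,232],[710,275],[38,70]],195,145,4,.010)
print('board',b,np.linalg.norm(b[0]-b[1]),np.linalg.norm(b[0]-b[2]),ang(b[0]-b[1]))
t=U([[190,110],[187,190],[190,148],[520,155]],195,145,4,.054); print('track',t,np.linalg.norm(t[0]-t[1]))
st=U([[178,70],[405,135],[348,370],[110,300]],205,230,10,.072); print('stand',st,st.mean(0),[np.linalg.norm(st[i]-st[i-1]) for i in range(4)],ang(st[0]-st[1]),ang(st[3]-st[2]),ang(st[0]-st[3]))
h=U([[172,152],[267,167],[255,263],[162,240]],205,230,10,.149); print('handle',h,h.mean(0),[np.linalg.norm(h[i]-h[i-1]) for i in range(4)],ang(h[0]-h[1]),ang(h[3]-h[2]))
g=U([[205,140],[338,165],[310,298],[175,270]],205,230,10,.077); print('guard',g.mean(0),[np.linalg.norm(g[i]-g[i-1]) for i in range(4)],ang(g[0]-g[1]),ang(g[3]-g[2]))
s=U([[483,168],[540,168],[512,168]],195,145,4,.057);print('stub',s)
E
```

```text
C [ 0.39158565 -0.03065211  1.1640924 ]
board [[ 0.56271196  0.19976464  0.01      ]
 [ 0.53458783 -0.24881882  0.01      ]
 [ 0.67065575  0.1907212   0.01      ]] 0.44946422619202436 0.10832195140838326 86.41251235828781
track [[ 0.63415548  0.08554087  0.054     ]
 [ 0.58288159  0.08672438  0.054     ]
 [ 0.60972414  0.08520653  0.054     ]
 [ 0.60526578 -0.12272304  0.054     ]] 0.051287546258622245
stand [[0.46984339 0.12972633 0.072     ]
 [0.45401506 0.07412046 0.072     ]
 [0.39723201 0.08718174 0.072     ]
 [0.41404479 0.14512499 0.072     ]] [0.43378381 0.10903838 0.072     ] [np.float64(0.05788438051609166), np.float64(0.05781477817290975), np.float64(0.05826587730833717), np.float64(0.060333167660060964)] 74.11089217463088 73.81941128512969 -15.427835417741528
handle [[0.44575606 0.11941455 0.149     ]
 [0.44237515 0.09785705 0.149     ]
 [0.42076727 0.10019932 0.149     ]
 [0.42592643 0.12128197 0.149     ]] [0.43370623 0.10968822 0.149     ] [np.float64(0.019917367586338844), np.float64(0.021821002804335982), np.float64(0.02173445937644299), np.float64(0.02170472518909611)] 81.08677703610604 76.24931053887076
guard [0.43363926 0.1091827  0.077     ] [np.float64(0.03205550991953805), np.float64(0.03289448616523555), np.float64(0.032639266033278116), np.float64(0.03339339278142015)] 79.42165754292323 78.40559898519803
stub [[ 0.5963917  -0.09917028  0.057     ]
 [ 0.59639665 -0.13493589  0.057     ]
 [ 0.59639422 -0.11736715  0.057     ]]
```

```bash
cat >> h.py <<'E'
from scipy.spatial.transform import Rotation as Ro
def plan(pt,Rt,n,grip,p0=None,R0=None):
    """rows from current (or p0,R0) to target, linear/slerp"""
    o=get_obs(); p=np.array(o['position'] if p0 is None else p0); R=np.array(o['tool_rot'] if R0 is None else R0)
    w=Ro.from_matrix(R.T@Rt).as_rotvec(degrees=True)/n; dp=(np.array(pt)-p)/n; rows=[]
    for i in range(n):
        r=np.r_[grip,(R.T@dp)/.04,w/8]; r=np.round(r,3); rows.append([float(v) for v in r])
        p=p+R@(r[1:4]*.04); R=R@Ro.from_rotvec(r[4:]*8,degrees=True).as_matrix()
    print('[',',\n'.join(str(r) for r in rows),']'); print('max',np.abs(rows).max(0)); print('end',p.round(4)); return p,R
def down(th,lean=0):
    """jaw axis at angle th (deg) about world z, tool down; lean: handle tilts toward left of jaw axis"""
    c,s=np.cos(np.radians(th)),np.sin(np.radians(th)); y=np.array([c,s,0]); z=np.array([0,0,-1.]); x=np.cross(y,z)
    R=np.c_[x,y,z]; return Ro.from_rotvec(-np.radians(lean)*y).as_matrix()@R
def ob():
    o=get_obs(); print(round(o['t'],2),np.round(o['position'],4).tolist(),'F',np.round(o['force'],1).tolist(),'T',np.round(o['ft_torque'],2).tolist(),'w',round(o['grip_width'],4),'q',np.round(o['qpos'],0).tolist()); print(np.round(o['tool_rot'],3).tolist()); return o
E
python3 - <<'E'
from h import *
plan([.46,-.06,.33],down(-11),10,0)
E
```

```text
[ [0.0, 1.005, -0.796, -0.228, -0.001, -0.001, -0.706],
[0.0, 1.078, -0.693, -0.228, -0.001, -0.001, -0.706],
[0.0, 1.141, -0.584, -0.229, -0.001, -0.001, -0.706],
[0.0, 1.193, -0.468, -0.229, -0.001, -0.001, -0.706],
[0.0, 1.233, -0.349, -0.229, -0.001, -0.001, -0.706],
[0.0, 1.262, -0.226, -0.229, -0.001, -0.001, -0.706],
[0.0, 1.278, -0.1, -0.23, -0.001, -0.001, -0.706],
[0.0, 1.281, 0.026, -0.23, -0.001, -0.001, -0.706],
[0.0, 1.273, 0.152, -0.23, -0.001, -0.001, -0.706],
[0.0, 1.251, 0.277, -0.23, -0.001, -0.001, -0.706] ]
max [0.000e+00 1.281e+00 7.960e-01 2.300e-01 1.000e-03 1.000e-03 7.060e-01]
end [ 0.46 -0.06  0.33]
```

```bash
python3 - <<'E'
from h import *
plan([.46,-.06,.33],down(-11),14,0)
E
```

```text
[ [0.0, 0.718, -0.569, -0.163, -0.001, -0.0, -0.504],
[0.0, 0.756, -0.517, -0.163, -0.001, -0.0, -0.504],
[0.0, 0.79, -0.462, -0.163, -0.001, -0.0, -0.504],
[0.0, 0.821, -0.405, -0.163, -0.001, -0.0, -0.504],
[0.0, 0.847, -0.347, -0.163, -0.001, -0.0, -0.504],
[0.0, 0.87, -0.286, -0.163, -0.001, -0.0, -0.504],
[0.0, 0.888, -0.224, -0.163, -0.001, -0.0, -0.504],
[0.0, 0.901, -0.161, -0.163, -0.001, -0.0, -0.504],
[0.0, 0.91, -0.097, -0.163, -0.001, -0.0, -0.504],
[0.0, 0.915, -0.033, -0.163, -0.001, -0.0, -0.504],
[0.0, 0.915, 0.031, -0.163, -0.001, -0.0, -0.504],
[0.0, 0.911, 0.096, -0.163, -0.001, -0.0, -0.504],
[0.0, 0.902, 0.159, -0.163, -0.001, -0.0, -0.504],
[0.0, 0.888, 0.222, -0.163, -0.001, -0.0, -0.504] ]
max [0.    0.915 0.569 0.163 0.001 0.    0.504]
end [ 0.46   -0.06    0.3298]
```

Call:
carry_out:
  commands:
    - [0,0.72,-0.57,-0.16,0,0,-0.5]
    - [0,0.76,-0.52,-0.16,0,0,-0.5]
    - [0,0.79,-0.46,-0.16,0,0,-0.5]
    - [0,0.82,-0.4,-0.16,0,0,-0.5]
    - [0,0.85,-0.35,-0.16,0,0,-0.5]
    - [0,0.87,-0.29,-0.16,0,0,-0.5]
    - [0,0.89,-0.22,-0.16,0,0,-0.5]
    - [0,0.9,-0.16,-0.16,0,0,-0.5]
    - [0,0.91,-0.1,-0.16,0,0,-0.5]
    - [0,0.91,-0.03,-0.16,0,0,-0.5]

```text
t: 1.35
position: [0.3902, -0.1874, 0.3028]
tool_rot: [[0.46, 0.888, -0.0], [0.888, -0.46, 0.0], [0.0, -0.0, -1.0]]
force: [0.0, -0.6, -0.4]
grip_width: 0.0887
```

Call:
carry_out:
  commands:
    - [0,0.91,0.03,-0.16,0,0,-0.5]
    - [0,0.91,0.1,-0.16,0,0,-0.5]
    - [0,0.9,0.16,-0.16,0,0,-0.5]
    - [0,0.89,0.22,-0.16,0,0,-0.55]
    - [0,0,0,0,0,0,0]

```text
t: 1.98
position: [0.4625, -0.0598, 0.3283]
tool_rot: [[0.189, 0.982, 0.0], [0.982, -0.189, 0.0], [0.0, 0.0, -1.0]]
force: [-0.5, -0.4, -0.3]
grip_width: 0.0884
```

```bash
python3 - <<'E'
from h import *
ob(); m=camera_model('wrist'); np.savez('w1.npz',**m); f=grab_frame('wrist'); crop(f,0,0,560,420,1.4,'pics/w1.png'); cv2.imwrite('pics/w1raw.png',cv2.cvtColor(f,cv2.COLOR_RGB2BGR))
E
```

```text
1.98 [0.4625, -0.0598, 0.3283] F [-0.5, -0.4, -0.3] T [-0.05, -0.08, -0.02] w 0.0884 q [-22.0, 10.0, 76.0, 0.0, 94.0, -11.0]
[[0.189, 0.982, 0.0], [0.982, -0.189, 0.0], [0.0, 0.0, -1.0]]
```

View pics/w1.png

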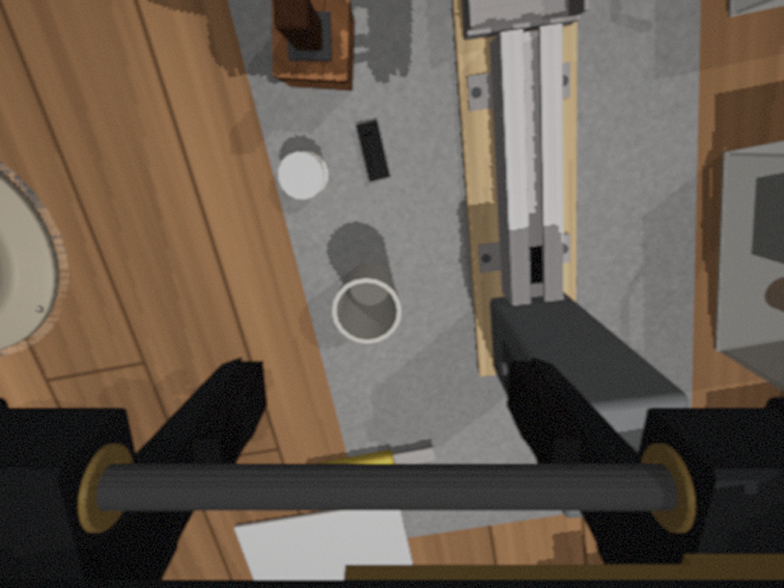

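The wrist view shows the whole track, with the slot from (530,25) to (535,300), the dark scrap at (536,265) and the press face at about y=300. I'll crop it for an accurate track fit.

```bash
python3 - <<'E'
import cv2
a=cv2.imread('pics/w1raw.png')
r=lambda x,y,w,h,s:cv2.resize(a[y:y+h,x:x+w],None,fx=s,fy=s,interpolation=cv2.INTER_CUBIC)
cv2.imwrite('pics/c3.png',r(340,155,90,75,8)); cv2.imwrite('pics/c4.png',r(330,0,90,75,8)); cv2.imwrite('pics/c5.png',r(185,0,75,70,8))
E
```

```text
(no output)
```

View pics/c3.png

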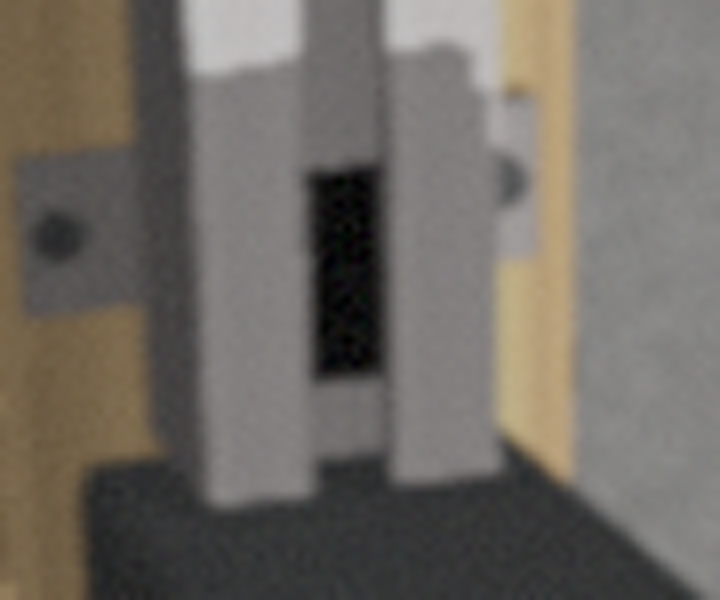

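View pics/c4.png

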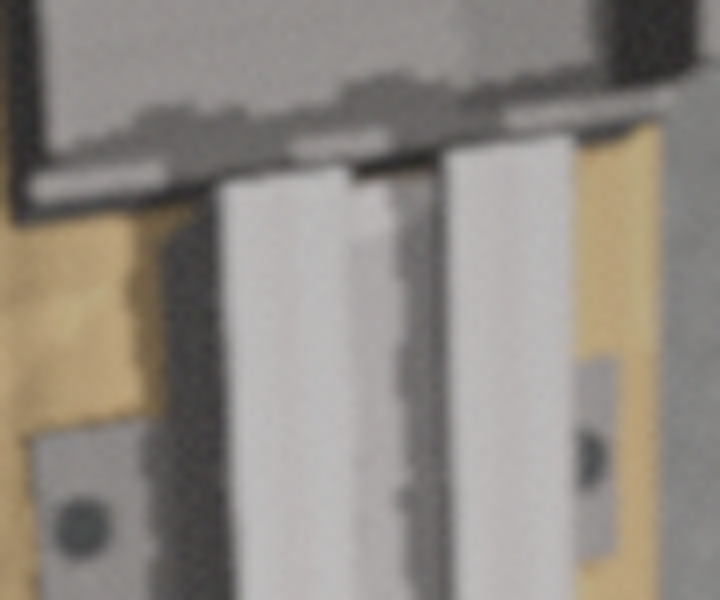

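View pics/c5.png

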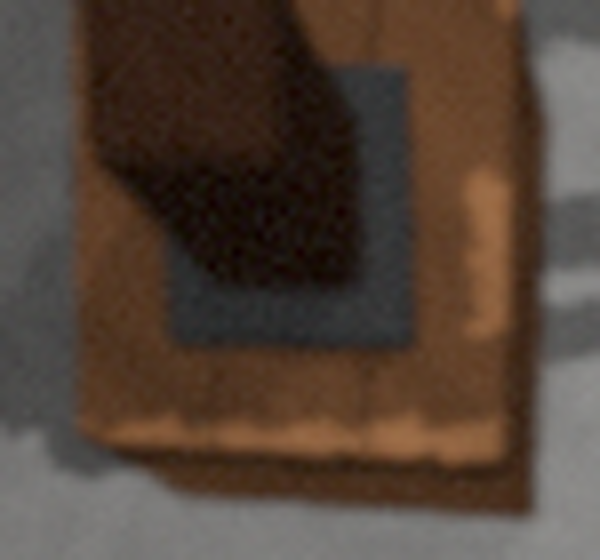

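```bash
python3 - <<'E'
from h import *
m=np.load('w1.npz'); c=(m['K'],cv2.Rodrigues(m['rvec'])[0],m['tvec'].reshape(3)); print('C',-c[1].T@c[2])
U=lambda p,x,y,s,z:unproj('',(np.array(p,float)+.5)/s-.5+[x,y],z,c)
A=U([[218,185],[350,168],[443,152],[573,138]],330,0,8,.054)
B=U([[208,507],[313,497],[392,486],[503,468]],340,155,8,.054)
print(A,B); print('len',np.linalg.norm(A-B,axis=1),'w',np.linalg.norm(A[0]-A[3]),np.linalg.norm(B[0]-B[3]),'mouth',np.linalg.norm(A[1]-A[2]),np.linalg.norm(B[1]-B[2]))
d=A.mean(0)-B.mean(0); th=np.degrees(np.arctan2(d[1],d[0])); u=d/np.linalg.norm(d)
print('dir',th,[np.degrees(np.arctan2(*(A-B)[i][1::-1])) for i in range(4)]); 
e=A.mean(0); o=e-.120*u; print('origin by end',o, 'mid',(A.mean(0)+B.mean(0))/2)
S=U([[345,170],[350,378]],340,155,8,.046); print('scrap x',(S-o)@u, 'lat',(S-o)@[-u[1],u[0],0],' floor lip:',(U([[350,460]],340,155,8,.036)-o)@u)
g=U([[412,65],[413,345],[172,345]],185,0,8,.077); print('guard',g,(g[0]+g[2])/2,np.linalg.norm(g[0]-g[1]),np.linalg.norm(g[2]-g[1]),np.degrees(np.arctan2(*(g[0]-g[1])[1::-1])),np.degrees(np.arctan2(*(g[1]-g[2])[1::-1])))
s=U([[505,462],[85,432]],185,0,8,.072); print('stand',s,np.degrees(np.arctan2(*(s[0]-s[1])[1::-1])))
# top view check
print(proj('top',[o+.12*u,o-.12*u]))
E
```

```text
C [0.47759491 0.02096043 0.47383357]
[[0.58520507 0.08843933 0.054     ]
 [0.60395825 0.08703007 0.054     ]
 [0.61717267 0.08654632 0.054     ]
 [0.63549835 0.08482176 0.054     ]] [[ 0.57075525 -0.15048726  0.054     ]
 [ 0.58866249 -0.15206802  0.054     ]
 [ 0.60215656 -0.15262081  0.054     ]
 [ 0.62108387 -0.15293194  0.054     ]]
len [0.23936314 0.23958685 0.23963806 0.23819026] w 0.05042321480898716 0.05038795214853578 mouth 0.013223269381751147 0.013505388709227293
dir 86.45402237999765 [np.float64(86.53907703301608), np.float64(86.3396189273148), np.float64(86.40739944288248), np.float64(86.5305294474045)]
origin by end [ 0.60303665 -0.03306089  0.054     ] mid [ 0.60306156 -0.03265882  0.054     ]
scrap x [-0.06496904 -0.10177148] lat [-0.00227364 -0.00226142]  floor lip: [-0.12058703]
guard [[0.45423955 0.12310848 0.077     ]
 [0.44676713 0.09033939 0.077     ]
 [0.41421451 0.09657723 0.077     ]] [0.43422703 0.10984286 0.077     ] 0.03361027003205017 0.03314489289322767 77.15434563674604 -10.847713000208019
stand [[0.45576759 0.07430454 0.072     ]
 [0.39859619 0.0891729  0.072     ]] -14.577785349246968
[[241.53301934 181.33855455]
 [336.63126889 187.14906069]]
```

```bash
python3 - <<'E'
from h import *
p,R=plan([.434,.110,.19],down(-12),6,0)
plan([.434,.110,.091],down(-12),4,0,p,R)
E
```

```text
[ [0.0, 0.676, -0.25, 0.575, -0.001, 0.0, 0.02],
[0.0, 0.676, -0.252, 0.575, -0.001, 0.0, 0.02],
[0.0, 0.675, -0.254, 0.575, -0.001, 0.0, 0.02],
[0.0, 0.674, -0.256, 0.575, -0.001, 0.0, 0.02],
[0.0, 0.674, -0.258, 0.575, -0.001, 0.0, 0.02],
[0.0, 0.673, -0.26, 0.575, -0.001, 0.0, 0.02] ]
max [0.    0.676 0.26  0.575 0.001 0.    0.02 ]
end [0.434  0.11   0.1901]
[ [0.0, 0.0, -0.0, 0.619, 0.0, 0.0, 0.001],
[0.0, 0.0, -0.0, 0.619, 0.0, 0.0, 0.001],
[0.0, 0.0, -0.0, 0.619, 0.0, 0.0, 0.001],
[0.0, 0.0, -0.0, 0.619, 0.0, 0.0, 0.001] ]
max [0.    0.    0.    0.619 0.    0.    0.001]
end [0.434 0.11  0.091]
```

Call:
carry_out:
  commands:
    - [0,0.68,-0.25,0.5,0,0,0.02]
    - [0,0.68,-0.25,0.5,0,0,0.02]
    - [0,0.67,-0.255,0.5,0,0,0.02]
    - [0,0.67,-0.255,0.5,0,0,0.02]
    - [0,0.67,-0.26,0.6,0,0,0.02]
    - [0,0.67,-0.26,0.8,0,0,0.02]
    - [0,0,0,0,0,0,0]

```text
t: 2.9
position: [0.4327, 0.1093, 0.1907]
tool_rot: [[0.208, 0.978, -0.005], [0.978, -0.208, -0.0], [-0.001, -0.005, -1.0]]
force: [0.4, -0.1, 0.4]
grip_width: 0.088
```

```bash
python3 - <<'E'
from h import *
ob(); m=camera_model('wrist'); np.savez('w2.npz',**m); f=grab_frame('wrist'); crop(f,0,0,560,420,1.4,'pics/w2.png')
c=(m['K'],cv2.Rodrigues(np.array(m['rvec']))[0],np.array(m['tvec']).reshape(3))
print(proj('',[[.434,.11,.149],[.434,.11,.077]],c)*1.4)
E
```

```text
2.9 [0.4327, 0.1093, 0.1907] F [0.4, -0.1, 0.4] T [-0.05, -0.06, 0.09] w 0.088 q [-1.0, 14.0, 94.0, -0.0, 72.0, 11.0]
[[0.208, 0.978, -0.005], [0.978, -0.208, -0.0], [-0.001, -0.005, -1.0]]
[[389.61897768 334.41874429]
 [389.22898372 286.23361597]]
```

View pics/w2.png

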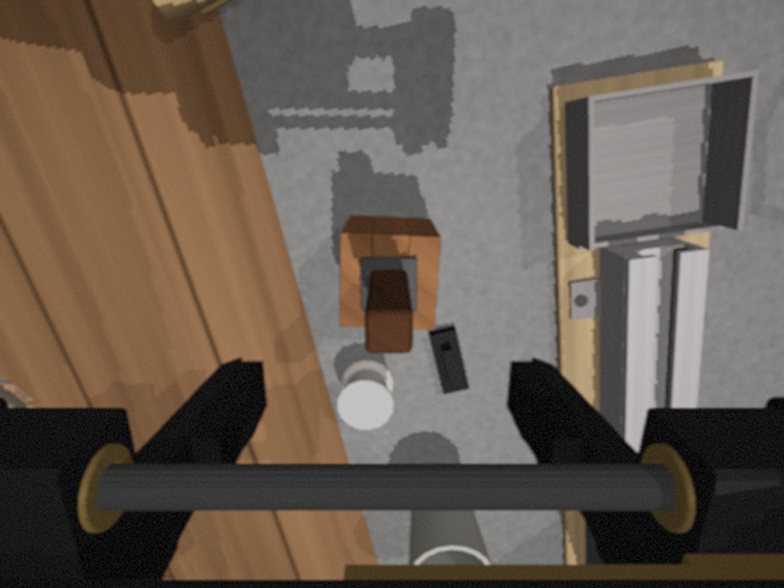

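Call:
carry_out:
  commands:
    - [0,0.02,0.03,0.62,0,0,0]
    - [0,0,0,0.62,0,0,0]
    - [0,0,0,0.62,0,0,0]
    - [0,0,0,0.62,0,0,0]
    - [0,0,0,0,0,0,0]
    - [1,0,0,0,0,0,0]
    - [1,0,0,0,0,0,0]
    - [1,0,0,0,0,0,0]
    - [1,0,0,0,0,0,0]
    - [1,0,0,0,0,0,0]

```text
t: 4.2
position: [0.4355, 0.1098, 0.0932]
tool_rot: [[0.209, 0.978, 0.0], [0.978, -0.209, -0.0], [0.0, 0.0, -1.0]]
force: [-0.1, -0.0, -1.5]
grip_width: 0.0399
```

```bash
python3 - <<'E'
from h import *
ob()
E
```

```text
4.2 [0.4355, 0.1098, 0.0932] F [-0.1, -0.0, -1.5] T [-0.03, -0.08, -0.03] w 0.0399 q [-1.0, 22.0, 102.0, -0.0, 55.0, 11.0]
[[0.209, 0.978, 0.0], [0.978, -0.209, -0.0], [0.0, 0.0, -1.0]]
```

Call:
carry_out:
  commands:
    - [1,0,0,0,0,0,0]
    - [1,0,0,0,0,0,0]
    - [1,0,0,0,0,0,0]

```text
t: 4.58
position: [0.4353, 0.1098, 0.0931]
tool_rot: [[0.209, 0.978, -0.0], [0.978, -0.209, 0.0], [-0.0, -0.0, -1.0]]
force: [-0.9, 0.4, -0.2]
grip_width: 0.022
```

```bash
python3 - <<'E'
from h import *
ob()
E
```

```text
4.58 [0.4353, 0.1098, 0.0931] F [-0.9, 0.4, -0.2] T [0.05, 0.1, 0.03] w 0.022 q [-1.0, 22.0, 102.0, 0.0, 55.0, 11.0]
[[0.209, 0.978, -0.0], [0.978, -0.209, 0.0], [-0.0, -0.0, -1.0]]
```

Call:
carry_out:
  commands:
    - [1,0,0,-0.3,0,0,0]
    - [1,0,0,-0.6,0,0,0]
    - [1,0,0,-0.8,0,0,0]
    - [1,0,0,-0.8,0,0,0]
    - [1,0,0,-0.8,0,0,0]
    - [1,0,0,0,0,0,0]

```text
t: 5.32
position: [0.4362, 0.1098, 0.2274]
tool_rot: [[0.209, 0.978, 0.005], [0.978, -0.209, -0.0], [0.001, 0.005, -1.0]]
force: [0.2, 0.1, -2.7]
grip_width: 0.0219
```

```bash
python3 - <<'E'
from h import *
ob(); f=grab_frame('side'); cv2.imwrite('pics/s2raw.png',cv2.cvtColor(f,cv2.COLOR_RGB2BGR)); crop(f,220,180,160,120,5,'pics/s2.png')
m=camera_model('wrist');f=grab_frame('wrist'); crop(f,0,0,560,420,1.4,'pics/w3.png')
E
```

```text
5.33 [0.4362, 0.1098, 0.2274] F [0.2, 0.1, -2.7] T [-0.07, -0.03, 0.03] w 0.0219 q [-1.0, 12.0, 91.0, -0.0, 77.0, 11.0]
[[0.209, 0.978, 0.005], [0.978, -0.209, -0.0], [0.001, 0.005, -1.0]]
```

View pics/s2.png

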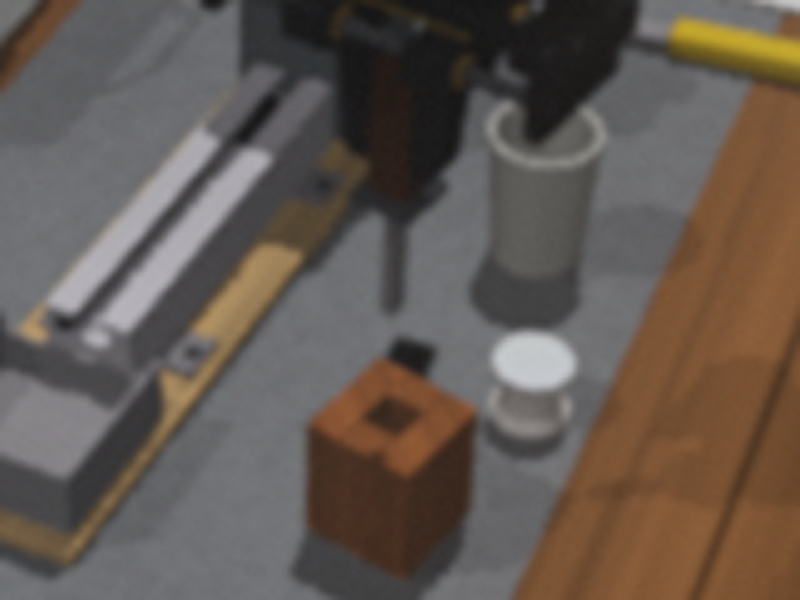

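View pics/w3.png

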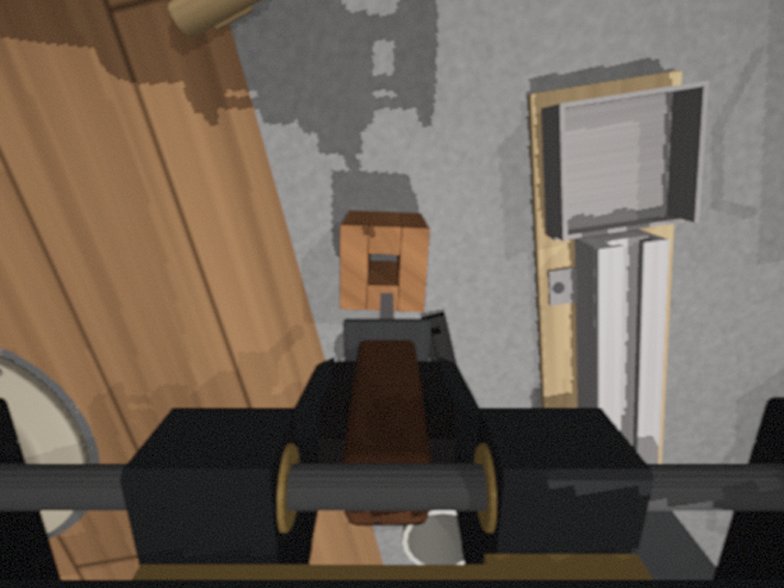

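```bash
python3 - <<'E'
from h import *
a=cv2.imread('pics/w3.png')
cv2.imwrite('pics/c6.png',cv2.resize(a[200:420,320:460],None,fx=4,fy=4)[:800])
b=cv2.imread('pics/s2raw.png'); cv2.imwrite('pics/c7.png',cv2.resize(b[205:250,280:320],None,fx=14,fy=13,interpolation=cv2.INTER_CUBIC))
c=cam('wrist'); 
o=get_obs(); R=o['tool_rot']; g=o['position']
for ax in (3.5,5): print(ax,[(proj('',g+R@np.array([sx*(8.5-ax),sy*ax,89])/1000,c)*1.4).round(0).tolist() for sx in(1,) for sy in(-1,1)])
for ax in (3.5,5): print(ax,[(proj('side',g+R@np.array([sx*(8.5-ax),sy*ax,89])/1000)).round(1).tolist() for sx in(1,-1) for sy in(-1,1)])
E
```

```text
3.5 [[[380.0, 293.0]], [[393.0, 293.0]]]
5 [[[377.0, 296.0]], [[396.0, 296.0]]]
3.5 [[[298.7, 244.2]], [[296.2, 243.0]], [[301.0, 241.9]], [[298.5, 240.7]]]
5 [[[299.6, 244.1]], [[296.0, 242.4]], [[301.2, 242.5]], [[297.7, 240.8]]]
```

View pics/c6.png

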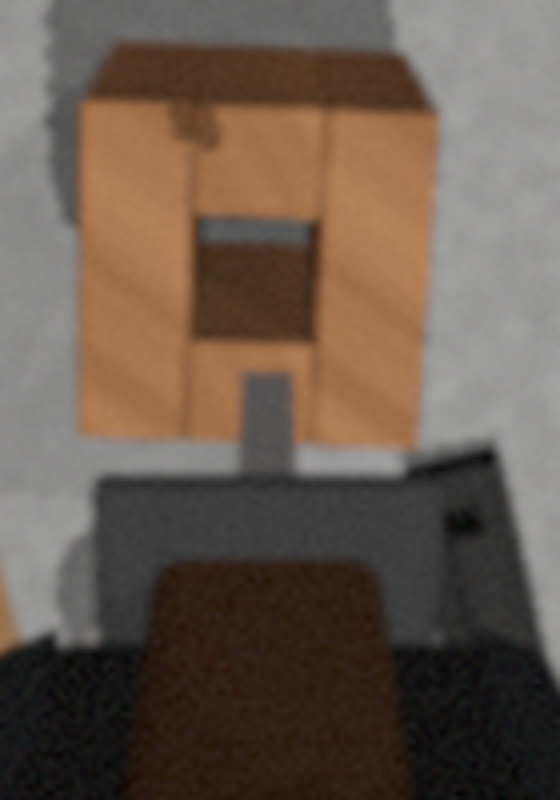

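View pics/c7.png

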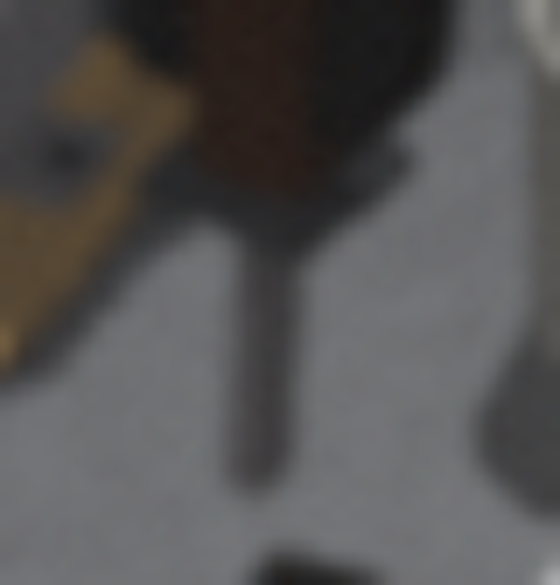

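```bash
cat >> h.py <<'E'
TO=np.array([.60305,-.0328,0]); TH=86.45
u=np.array([np.cos(np.radians(TH)),np.sin(np.radians(TH)),0]); v=np.array([-u[1],u[0],0])
def tw(x,y,z): return TO+u*x/1e3+v*y/1e3+np.array([0,0,z/1e3])
def pose(x,y,z,lean,off=(5,0,89),th=TH-90):
    R=down(th,lean); return tw(x,y,z)-R@(np.array(off)/1e3),R
def rep(off=(5,0,89)):
    o=ob(); R=np.array(o['tool_rot']); c=np.array(o['position'])+R@(np.array(off)/1e3); d=c-TO
    print('front corner track mm',round(d@u*1e3,1),round(d@v*1e3,1),round(d[2]*1e3,1),'lean',round(np.degrees(np.arctan2(-R[:,2]@u,-R[2,2])),1),'side lean',round(np.degrees(np.arcsin(-R[:,2]@v)),2),'Ftrack',round(o['force']@u,1),round(o['force']@v,1),round(o['force'][2],1))
    return o
E
python3 - <<'E'
from h import *
p,R=pose(-60,0,95,30); print(p,R)
p,R=plan(p,R,9,1)
plan(*pose(-110,0,75,30),3,1,p,R)
E
```

```text
[ 0.60182213 -0.05259208  0.17457626] [[ 5.36239060e-02  9.98081143e-01 -3.09597766e-02]
 [ 8.64363625e-01 -6.19195531e-02 -4.99040572e-01]
 [-5.00000000e-01  3.97957835e-18 -8.66025404e-01]]
[ [1.0, -0.344, 0.547, 0.139, -0.031, -0.416, -0.115],
[1.0, -0.344, 0.541, 0.161, -0.031, -0.416, -0.115],
[1.0, -0.343, 0.535, 0.184, -0.031, -0.416, -0.115],
[1.0, -0.34, 0.528, 0.206, -0.031, -0.416, -0.115],
[1.0, -0.336, 0.522, 0.228, -0.031, -0.416, -0.115],
[1.0, -0.33, 0.516, 0.249, -0.031, -0.416, -0.115],
[1.0, -0.323, 0.509, 0.271, -0.031, -0.416, -0.115],
[1.0, -0.315, 0.503, 0.291, -0.031, -0.416, -0.115],
[1.0, -0.306, 0.497, 0.311, -0.031, -0.416, -0.115] ]
max [1.    0.344 0.547 0.311 0.031 0.416 0.115]
end [ 0.6018 -0.0525  0.1746]
[ [1.0, -0.278, 0.0, 0.353, -0.001, 0.0, -0.001],
[1.0, -0.278, 0.0, 0.353, -0.001, 0.0, -0.001],
[1.0, -0.278, 0.0, 0.353, -0.001, 0.0, -0.001] ]
max [1.    0.278 0.    0.353 0.001 0.    0.001]
end [ 0.5987 -0.1025  0.1546]
```

Call:
carry_out:
  commands:
    - [1,-0.344,0.547,0.139,-0.03,-0.416,-0.115]
    - [1,-0.344,0.541,0.161,-0.03,-0.416,-0.115]
    - [1,-0.343,0.535,0.184,-0.03,-0.416,-0.115]
    - [1,-0.34,0.528,0.206,-0.03,-0.416,-0.115]
    - [1,-0.336,0.522,0.228,-0.03,-0.416,-0.115]
    - [1,-0.33,0.516,0.249,-0.03,-0.416,-0.115]
    - [1,-0.323,0.51,0.271,-0.03,-0.416,-0.115]
    - [1,-0.315,0.503,0.291,-0.03,-0.416,-0.115]
    - [1,-0.306,0.497,0.311,-0.03,-0.416,-0.115]
    - [1,0,0,0,0,0,0]

```text
t: 6.68
position: [0.6019, -0.0528, 0.1722]
tool_rot: [[0.052, 0.998, -0.036], [0.865, -0.063, -0.498], [-0.499, -0.006, -0.866]]
force: [-0.9, 0.3, -1.6]
grip_width: 0.022
```

```bash
python3 - <<'E'
from h import *
rep(); plan(*pose(-110,0,75,30),5,1)
E
```

```text
6.67 [0.6019, -0.0528, 0.1722] F [-0.9, 0.3, -1.6] T [0.33, -0.09, -0.01] w 0.022 q [-4.0, 33.0, 72.0, -31.0, 77.0, 7.0]
[[0.052, 0.998, -0.036], [0.865, -0.063, -0.498], [-0.499, -0.006, -0.866]]
front corner track mm -60.1 0.4 92.6 lean 30.0 side lean -0.31 Ftrack 0.2 0.9 -1.6
[ [1.0, -0.172, 0.0, 0.201, -0.008, -0.001, 0.002],
[1.0, -0.172, 0.0, 0.201, -0.008, -0.001, 0.002],
[1.0, -0.172, -0.0, 0.201, -0.008, -0.001, 0.002],
[1.0, -0.172, -0.0, 0.201, -0.008, -0.001, 0.002],
[1.0, -0.172, -0.0, 0.201, -0.008, -0.001, 0.002] ]
max [1.    0.172 0.    0.201 0.008 0.001 0.002]
end [ 0.5988 -0.1025  0.1546]
```

Call:
carry_out:
  commands:
    - [1,-0.17,0,0.2,-0.01,0,0]
    - [1,-0.17,0,0.2,-0.01,0,0]
    - [1,-0.17,0,0.2,-0.01,0,0]
    - [1,-0.17,0,0.2,-0.01,0,0]
    - [1,-0.18,0,0.2,0,0,0]
    - [1,0,0,0,0,0,0]
    - [1,0,0,0,0,0,0]

```text
t: 7.55
position: [0.5993, -0.1021, 0.1576]
tool_rot: [[0.054, 0.998, -0.026], [0.864, -0.06, -0.499], [-0.5, 0.004, -0.866]]
force: [0.6, 0.2, -1.3]
grip_width: 0.0216
```

```bash
python3 - <<'E'
from h import *
o=rep(); m=camera_model('wrist'); f=grab_frame('wrist'); crop(f,0,0,560,420,1.4,'pics/w4.png')
c=(m['K'],cv2.Rodrigues(np.array(m['rvec']))[0],np.array(m['tvec']).reshape(3))
g=o['position'];R=np.array(o['tool_rot'])
print('C',-c[1].T@c[2]);print('tip front corners',[(proj('',g+R@np.array([5,s*3.5,89])/1e3,c)*1.4).round(0).tolist() for s in (-1,1)])
print('mouth edges at -100',(proj('',[tw(-100,7,54),tw(-100,-7,54),tw(0,7,54),tw(0,-7,54)],c)*1.4).round(0).tolist())
f=grab_frame('side'); crop(f,220,110,120,160,5,'pics/s3.png')
f=grab_frame('top'); crop(f,290,140,120,80,6,'pics/t3.png')
E
```

```text
7.55 [0.5993, -0.1021, 0.1576] F [0.6, 0.2, -1.3] T [0.32, -0.12, 0.03] w 0.0216 q [-9.0, 33.0, 75.0, -32.0, 72.0, 5.0]
[[0.054, 0.998, -0.026], [0.864, -0.06, -0.499], [-0.5, 0.004, -0.866]]
front corner track mm -109.6 -1.0 78.1 lean 30.0 side lean 0.26 Ftrack 0.2 -0.6 -1.3
C [0.60714737 0.04185209 0.24232828]
tip front corners [[[380.0, 293.0]], [[393.0, 293.0]]]
mouth edges at -100 [[372.0, 250.0], [397.0, 250.0], [367.0, 65.0], [402.0, 65.0]]
```

View pics/w4.png

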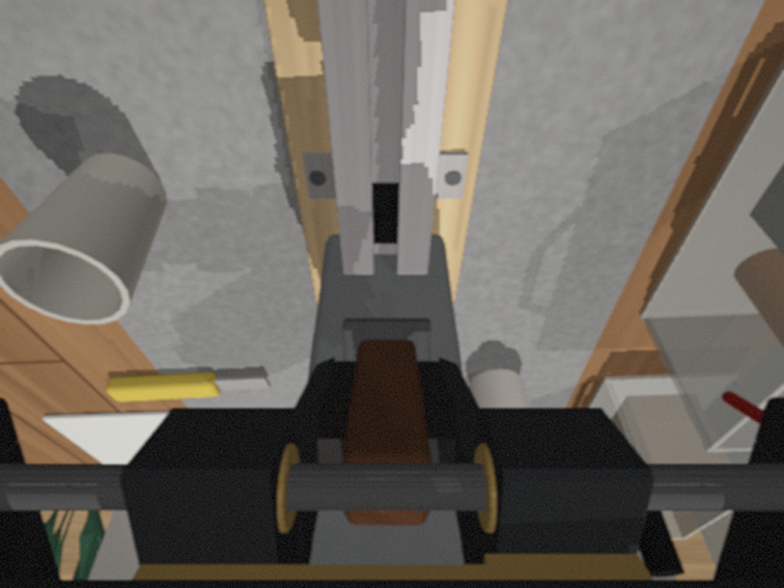

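View pics/s3.png

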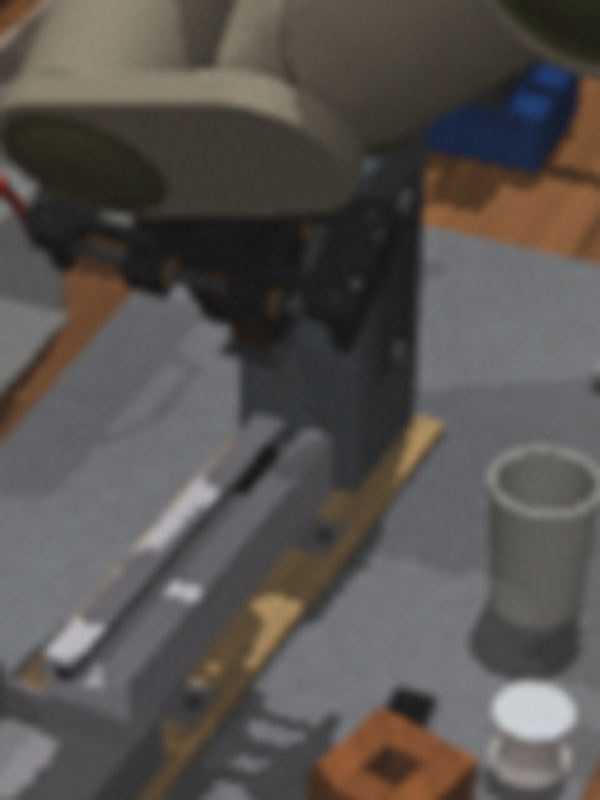

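View pics/t3.png

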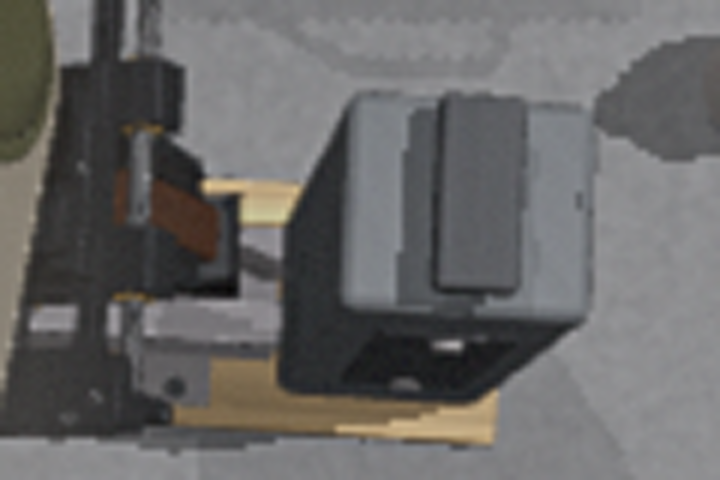

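```bash
python3 - <<'E'
from h import *
c=cam('wrist')
for px,z in (((386,243),.046),((386,243),.036),((386,183),.046),((355,274),.054),((415,274),.054),((386,248),.036)):
    d=unproj('',np.array(px)/1.4,z,c)[0]-TO; print(px,z,d@u*1e3,d@v*1e3)
a=cv2.imread('pics/w4.png'); cv2.imwrite('pics/c8.png',cv2.resize(a[160:340,320:460],None,fx=4,fy=4,interpolation=cv2.INTER_CUBIC))
E
```

```text
(386, 243) 0.046 -101.55700225192322 -0.8270973600415163
(386, 243) 0.036 -110.54848618154965 -0.8981876922728154
(386, 183) 0.046 -60.61989602323919 -0.7114478658114187
(355, 274) 0.054 -118.98639732514577 17.60533775216006
(415, 274) 0.054 -119.0524842200462 -18.111061531364673
(386, 248) 0.036 -114.65296805366887 -0.9097830710456043
```

View pics/c8.png

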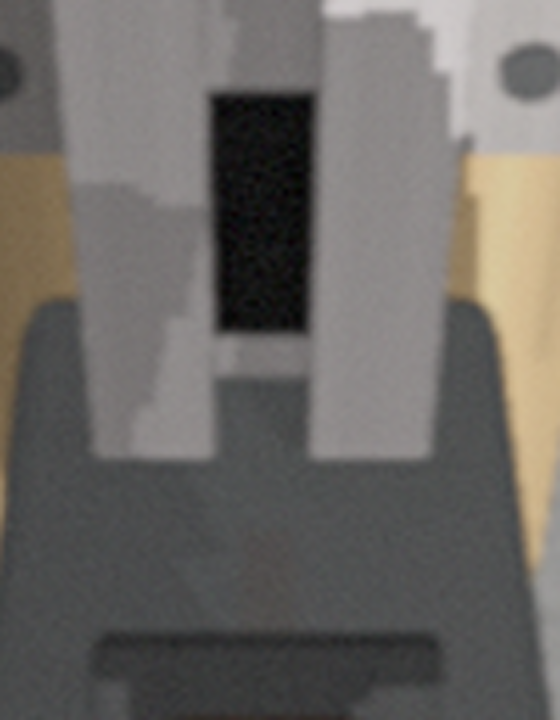

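Call:
carry_out:
  commands:
    - [1,0.065,-0.025,0.18,0,0,0]
    - [1,0.095,0,0.165,0,0,0]
    - [1,0.095,0,0.165,0,0,0]
    - [1,0.095,0,0.165,0,0,0]
    - [1,0.05,0,0.087,0,0,0]
    - [1,0,0,0,0,0,0]

```text
t: 8.45
position: [0.5982, -0.1036, 0.1228]
tool_rot: [[0.054, 0.998, -0.027], [0.864, -0.06, -0.499], [-0.5, 0.003, -0.866]]
force: [-0.1, -1.0, -1.3]
grip_width: 0.0219
```

```bash
python3 - <<'E'
from h import *
rep(); f=grab_frame('wrist'); crop(f,200,100,160,140,5,'pics/w5.png')
E
```

```text
8.45 [0.5982, -0.1036, 0.1228] F [-0.1, -1.0, -1.3] T [0.33, -0.09, 0.02] w 0.0219 q [-9.0, 35.0, 77.0, -33.0, 68.0, 7.0]
[[0.054, 0.998, -0.027], [0.864, -0.06, -0.499], [-0.5, 0.003, -0.866]]
front corner track mm -111.1 0.1 43.3 lean 30.0 side lean 0.22 Ftrack -1.0 0.0 -1.3
```

View pics/w5.png

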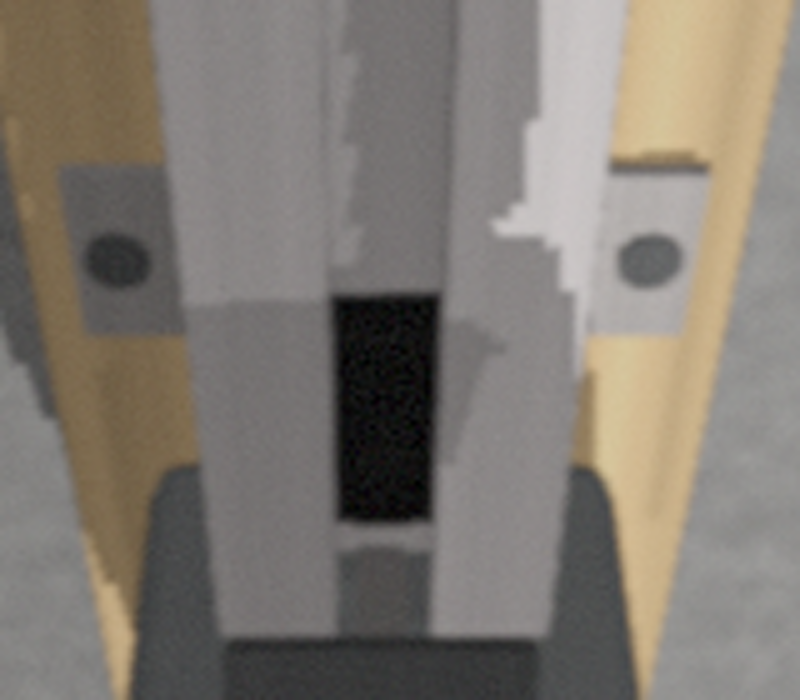

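The blade is centred in the slot behind the scrap with no contact yet. I'll ease it down.

Call:
carry_out:
  commands:
    - [1,0.03,0,0.052,0,0,0]
    - [1,0.03,0,0.052,0,0,0]
    - [1,0.01,0,0.017,0,0,0]
    - [1,0,0,0,0,0,0]

```text
t: 9.0
position: [0.5983, -0.1036, 0.1175]
tool_rot: [[0.054, 0.998, -0.027], [0.864, -0.06, -0.499], [-0.5, 0.004, -0.866]]
force: [0.8, -0.6, -1.4]
grip_width: 0.0216
```

Call:
carry_out:
  commands:
    - [1,0.006,0,0.011,0,0,0]
    - [1,0.006,0,0.011,0,0,0]

```text
t: 9.25
position: [0.5983, -0.1036, 0.1166]
tool_rot: [[0.054, 0.998, -0.027], [0.864, -0.06, -0.499], [-0.5, 0.004, -0.866]]
force: [0.1, -0.6, -2.3]
grip_width: 0.0222
```

```bash
python3 - <<'E'
from h import *
rep()
E
```

```text
9.25 [0.5983, -0.1036, 0.1166] F [0.1, -0.6, -2.3] T [0.32, -0.12, -0.01] w 0.0222 q [-9.0, 36.0, 78.0, -33.0, 67.0, 8.0]
[[0.054, 0.998, -0.027], [0.864, -0.06, -0.499], [-0.5, 0.004, -0.866]]
front corner track mm -111.1 -0.1 37.0 lean 30.0 side lean 0.26 Ftrack -0.6 -0.1 -2.3
```

Call:
carry_out:
  commands:
    - [1,0.006,0,0.011,0,0,0]
    - [1,0.006,0,0.011,0,0,0]

```text
t: 9.5
position: [0.5984, -0.1036, 0.1156]
tool_rot: [[0.054, 0.998, -0.026], [0.864, -0.06, -0.499], [-0.5, 0.004, -0.866]]
force: [-0.8, 0.6, -0.1]
grip_width: 0.0216
```

Call:
carry_out:
  commands:
    - [1,0.006,0,0.011,0,0,0]
    - [1,0,0,0,0,0,0]

```text
t: 9.75
position: [0.5984, -0.1036, 0.1154]
tool_rot: [[0.054, 0.998, -0.026], [0.864, -0.06, -0.5], [-0.5, 0.004, -0.866]]
force: [-1.3, 0.4, 2.6]
grip_width: 0.0218
```

Call:
carry_out:
  commands:
    - [1,0.006,0,0.011,0,0,0]
    - [1,0,0,0,0,0,0]

```text
t: 10.0
position: [0.5984, -0.1037, 0.1151]
tool_rot: [[0.054, 0.998, -0.026], [0.864, -0.06, -0.5], [-0.5, 0.005, -0.866]]
force: [-1.4, 2.1, 4.9]
grip_width: 0.0217
```

Call:
carry_out:
  commands:
    - [1,0.043,0,-0.025,0,0,0]
    - [1,0.043,0,-0.025,0,0,0]
    - [1,0.043,0,-0.025,0,0,0]
    - [1,0.043,0,-0.025,0,0,0]

```text
t: 10.5
position: [0.5987, -0.0967, 0.1142]
tool_rot: [[0.054, 0.998, -0.027], [0.863, -0.06, -0.501], [-0.502, 0.003, -0.865]]
force: [0.9, -8.6, -1.5]
grip_width: 0.0215
```

```bash
python3 - <<'E'
from h import *
rep(); f=grab_frame('wrist'); crop(f,200,100,160,140,5,'pics/w6.png')
E
```

```text
10.5 [0.5987, -0.0967, 0.1142] F [0.9, -8.6, -1.5] T [-1.41, -0.17, 0.11] w 0.0215 q [-8.0, 36.0, 78.0, -33.0, 67.0, 8.0]
[[0.054, 0.998, -0.027], [0.863, -0.06, -0.501], [-0.502, 0.003, -0.865]]
front corner track mm -104.4 0.0 34.7 lean 30.1 side lean 0.21 Ftrack -8.5 -1.4 -1.5
```

View pics/w6.png

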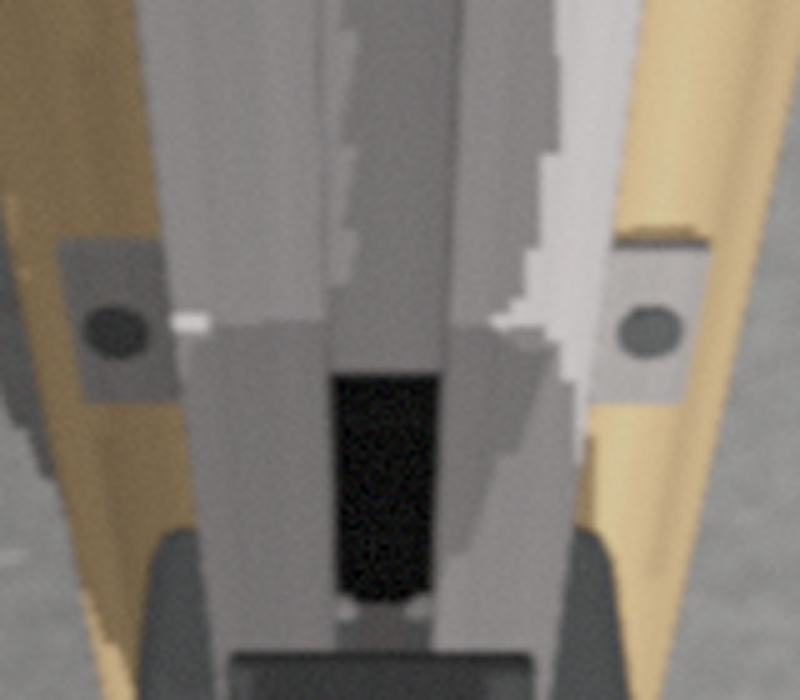

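```bash
cat >> h.py <<'E'
def guardrow(phi,pts=((17,0,16),(17,0,21),(5,0,89),(11,0,-56))):
    """raw pixel rows of tool points when tool pivoted by phi deg (tip lag positive) about grasp pt"""
    o=get_obs(); c=cam('wrist'); R=np.array(o['tool_rot']); g=np.array(o['position']); piv=np.array([0,0,-19.])
    Q=Ro.from_rotvec([0,-phi,0],degrees=True).as_matrix()  # tip to -x
    return [proj('',g+R@((piv+Q@(np.array(p)-piv))/1e3),c)[0].round(1).tolist() for p in pts]
E
python3 - <<'E'
from h import *
for p in (0,1,2,3,5,8): print(p,guardrow(p))
E
```

```text
0 [[276.3, 231.1], [276.3, 227.7], [276.1, 209.6], [276.8, 329.7]]
1 [[276.3, 232.0], [276.3, 228.7], [276.1, 211.9], [276.8, 327.7]]
2 [[276.3, 232.8], [276.3, 229.7], [276.1, 214.2], [276.8, 325.7]]
3 [[276.3, 233.7], [276.3, 230.7], [276.1, 216.6], [276.8, 323.6]]
5 [[276.3, 235.5], [276.3, 232.7], [276.1, 221.2], [276.8, 319.5]]
8 [[276.3, 238.3], [276.3, 235.9], [276.1, 228.2], [276.8, 313.3]]
```

```bash
python3 - <<'E'
from h import *
c=cam('wrist')
for z in (.046,.048,.054): 
  d=unproj('',(277,175),z,c)[0]-TO; print(z,d@u*1e3)
E
```

```text
0.046 -58.4774746770418
0.048 -56.65734024324033
0.054 -51.196936941835915
```

Call:
carry_out:
  commands:
    - [1,0.025,0,-0.015,0,0.125,0]
    - [1,0.025,0,-0.015,0,0.125,0]
    - [1,0.025,0,-0.015,0,0.125,0]
    - [1,0.025,0,-0.015,0,0,0]

```text
t: 11.05
position: [0.5988, -0.0924, 0.1144]
tool_rot: [[0.055, 0.998, -0.025], [0.889, -0.061, -0.455], [-0.456, 0.003, -0.89]]
force: [-0.4, -8.7, -1.5]
grip_width: 0.0221
```

```bash
python3 - <<'E'
from h import *
rep(); f=grab_frame('wrist'); crop(f,200,100,160,140,5,'pics/w7.png')
for p in (0,3,6): print(p,guardrow(p))
E
```

```text
11.05 [0.5988, -0.0924, 0.1144] F [-0.4, -8.7, -1.5] T [-1.46, -0.06, -0.04] w 0.0221 q [-9.0, 35.0, 78.0, -29.0, 67.0, 6.0]
[[0.055, 0.998, -0.025], [0.889, -0.061, -0.455], [-0.456, 0.003, -0.89]]
front corner track mm -95.8 0.2 32.9 lean 27.1 side lean 0.17 Ftrack -8.7 -0.2 -1.5
0 [[276.3, 231.0], [276.3, 227.6], [276.1, 209.6], [276.8, 329.6]]
3 [[276.3, 233.6], [276.3, 230.6], [276.1, 216.5], [276.8, 323.5]]
6 [[276.3, 236.3], [276.3, 233.7], [276.1, 223.5], [276.8, 317.4]]
```

View pics/w7.png

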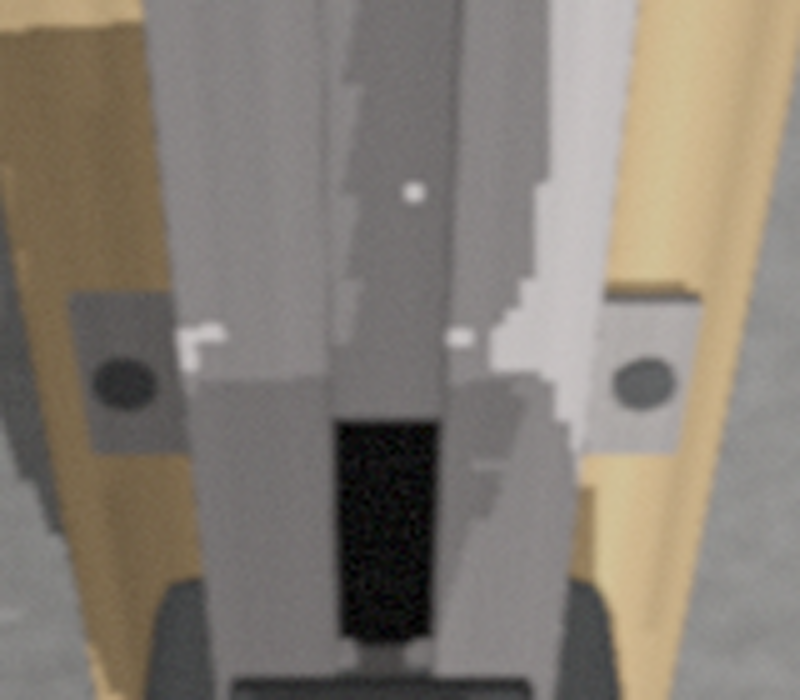

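```bash
cat >> h.py <<'E'
def off(phi,x=5):
    f=np.radians(phi); d=np.array([x,0,108.]); return (d[0]*np.cos(f)-d[2]*np.sin(f),0,d[2]*np.cos(f)+d[0]*np.sin(f)-19)
E
python3 - <<'E'
from h import *
rep(off(8)); print(off(8))
c=cam('wrist')
for px,z in (((277,184),.036),((277,184),.046),((277,226.5),.046)):
  d=unproj('',px,z,c)[0]-TO; print(z,d@u*1e3)
E
```

```text
11.1 [0.5989, -0.0922, 0.1144] F [0.2, -8.2, -0.3] T [-1.43, -0.05, 0.03] w 0.0219 q [-9.0, 35.0, 78.0, -29.0, 67.0, 6.0]
[[0.055, 0.998, -0.025], [0.888, -0.06, -0.455], [-0.456, 0.003, -0.89]]
front corner track mm -108.9 0.2 40.1 lean 27.1 side lean 0.18 Ftrack -8.1 -0.7 -0.3
(np.float64(-10.079354559979215), 0, np.float64(88.64481692888992))
0.036 -67.27198072461199
0.046 -58.61380878532961
0.046 -100.29138242961292
```

```bash
python3 - <<'E'
from h import *
p,R=plan(*pose(-111.5,0,40,27,off(8)),2,1)
p,R=plan(*pose(-111.5,0,40,13,off(8)),6,1,p,R)
p,R=plan(*pose(-111.5,0,37,13,off(8)),2,1,p,R)
E
```

```text
[ [1.0, -0.031, 0.006, 0.016, 0.011, 0.006, 0.0],
[1.0, -0.031, 0.006, 0.016, 0.011, 0.006, 0.0] ]
max [1.    0.031 0.006 0.016 0.011 0.006 0.   ]
end [ 0.5992 -0.095   0.1144]
[ [1.0, -0.09, 0.0, 0.001, 0.0, 0.292, 0.0],
[1.0, -0.09, 0.0, -0.003, 0.0, 0.292, 0.0],
[1.0, -0.09, 0.0, -0.007, 0.0, 0.292, 0.0],
[1.0, -0.09, 0.0, -0.01, 0.0, 0.292, 0.0],
[1.0, -0.089, 0.0, -0.014, 0.0, 0.292, 0.0],
[1.0, -0.089, 0.0, -0.018, 0.0, 0.292, 0.0] ]
max [1.    0.09  0.    0.018 0.    0.292 0.   ]
end [ 0.598  -0.1143  0.1241]
[ [1.0, 0.008, 0.0, 0.037, 0.0, -0.001, 0.0],
[1.0, 0.008, 0.0, 0.037, 0.0, -0.001, 0.0] ]
max [1.    0.008 0.    0.037 0.    0.001 0.   ]
end [ 0.598  -0.1144  0.1211]
```

Call:
carry_out:
  commands:
    - [1,-0.05,0,0.025,0.01,0,0]
    - [1,-0.05,0,0.025,0.01,0,0]
    - [1,-0.09,0,0,0,0.29,0]
    - [1,-0.09,0,-0.003,0,0.29,0]
    - [1,-0.09,0,-0.007,0,0.29,0]
    - [1,-0.09,0,-0.01,0,0.29,0]
    - [1,-0.09,0,-0.014,0,0.29,0]
    - [1,-0.09,0,-0.018,0,0.29,0]
    - [1,0,0,0,0,0,0]
    - [1,0,0,0,0,0,0]

```text
t: 12.35
position: [0.5974, -0.1145, 0.1242]
tool_rot: [[0.06, 0.998, -0.013], [0.972, -0.061, -0.226], [-0.226, 0.001, -0.974]]
force: [-1.0, -0.2, -1.7]
grip_width: 0.0216
```

```bash
python3 - <<'E'
from h import *
rep(off(8)); f=grab_frame('wrist'); crop(f,200,100,160,140,5,'pics/w8.png')
for p in (0,4,8): print(p,guardrow(p))
E
```

```text
12.35 [0.5974, -0.1145, 0.1242] F [-1.0, -0.2, -1.7] T [0.12, -0.11, -0.02] w 0.0216 q [-17.0, 33.0, 76.0, -14.0, 68.0, -8.0]
[[0.06, 0.998, -0.013], [0.972, -0.061, -0.226], [-0.226, 0.001, -0.974]]
front corner track mm -111.8 0.4 40.1 lean 13.1 side lean 0.05 Ftrack -0.2 1.0 -1.7
0 [[276.3, 230.8], [276.3, 227.4], [276.1, 209.4], [276.8, 329.3]]
4 [[276.3, 234.3], [276.3, 231.4], [276.1, 218.7], [276.8, 321.2]]
8 [[276.3, 238.0], [276.3, 235.6], [276.1, 228.0], [276.8, 312.9]]
```

View pics/w8.png

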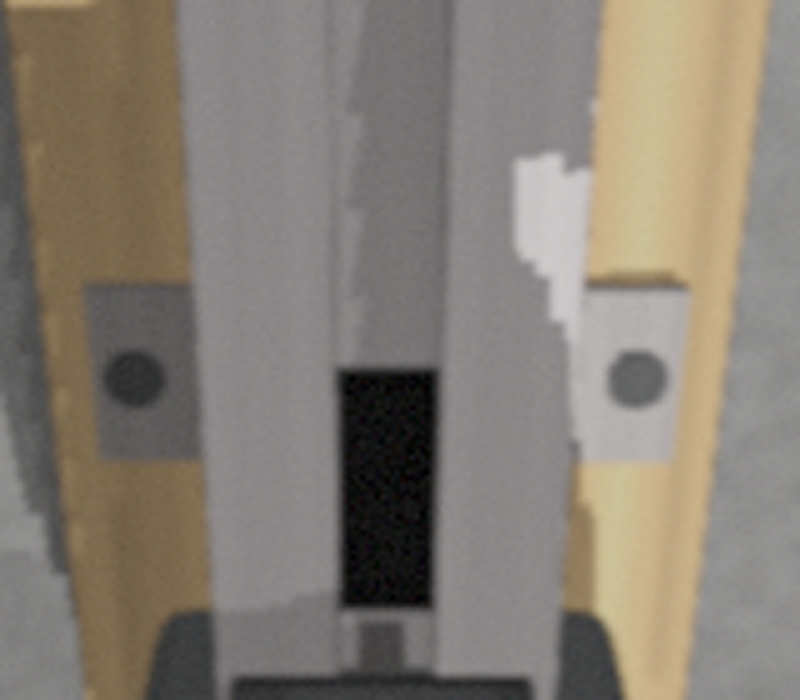

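Call:
carry_out:
  commands:
    - [1,0.011,0,0.049,0,0,0]
    - [1,0.006,0,0.024,0,0,0]
    - [1,0,0,0,0,0,0]

```text
t: 12.78
position: [0.5976, -0.1148, 0.1215]
tool_rot: [[0.06, 0.998, -0.013], [0.972, -0.061, -0.226], [-0.226, 0.001, -0.974]]
force: [1.1, -0.4, -1.0]
grip_width: 0.0217
```

Call:
carry_out:
  commands:
    - [1,0.003,0,0.012,0,0,0]
    - [1,0.003,0,0.012,0,0,0]

```text
t: 13.02
position: [0.5977, -0.1149, 0.121]
tool_rot: [[0.06, 0.998, -0.012], [0.972, -0.061, -0.226], [-0.227, 0.002, -0.974]]
force: [-1.1, 1.6, 4.9]
grip_width: 0.0214
```

Call:
carry_out:
  commands:
    - [1,0.003,0,0.012,0,0,0]
    - [1,0,0,0,0,0,0]

```text
t: 13.28
position: [0.5977, -0.1148, 0.1208]
tool_rot: [[0.06, 0.998, -0.012], [0.972, -0.061, -0.226], [-0.227, 0.002, -0.974]]
force: [-1.1, 1.7, 5.0]
grip_width: 0.022
```

Call:
carry_out:
  commands:
    - [1,0.049,0,-0.011,0,0,0]
    - [1,0.049,0,-0.011,0,0,0]
    - [1,0.049,0,-0.011,0,0,0]
    - [1,0.049,0,-0.011,0,0,0]
    - [1,0.049,0,-0.011,0,0,0]

```text
t: 13.9
position: [0.5984, -0.1058, 0.1196]
tool_rot: [[0.06, 0.998, -0.012], [0.972, -0.061, -0.228], [-0.228, 0.002, -0.974]]
force: [1.0, -7.7, -2.7]
grip_width: 0.0218
```

```bash
python3 - <<'E'
from h import *
rep(off(8)); f=grab_frame('wrist'); crop(f,200,100,160,140,5,'pics/w9.png')
for p in (0,4,8): print(p,guardrow(p))
E
```

```text
13.9 [0.5984, -0.1058, 0.1196] F [1.0, -7.7, -2.7] T [-1.67, -0.3, 0.11] w 0.0218 q [-16.0, 33.0, 76.0, -14.0, 68.0, -7.0]
[[0.06, 0.998, -0.012], [0.972, -0.061, -0.228], [-0.228, 0.002, -0.974]]
front corner track mm -103.2 -0.1 35.6 lean 13.2 side lean 0.1 Ftrack -7.7 -1.5 -2.7
0 [[276.3, 230.8], [276.3, 227.4], [276.1, 209.4], [276.8, 329.3]]
4 [[276.3, 234.3], [276.3, 231.4], [276.1, 218.7], [276.8, 321.1]]
8 [[276.3, 238.0], [276.3, 235.6], [276.1, 228.0], [276.8, 312.9]]
```

View pics/w9.png

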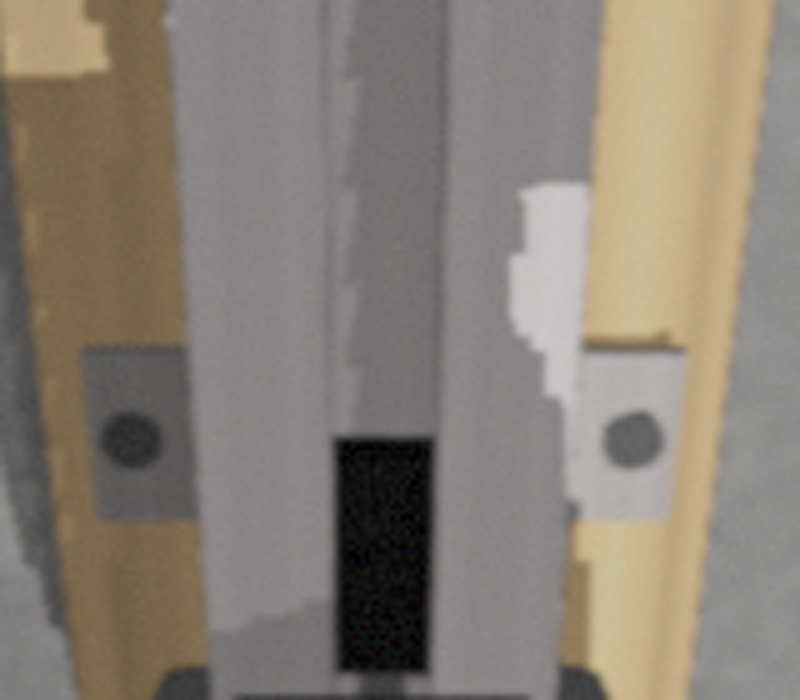

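```bash
python3 - <<'E'
from h import *
o=get_obs(); R=np.array(o['tool_rot']); p=np.array(o['position'])
p1,R1=plan(p-u*.005,R,2,1)
p2,R2=plan(p1+[0,0,.05],R,3,1,p1,R)
p3,R3=plan(p2+u*.05+np.array([0,0,.03]),R,3,1,p2,R)
E
```

```text
[ [1.0, -0.061, -0.0, 0.014, 0.0, 0.0, 0.0],
[1.0, -0.061, -0.0, 0.014, 0.0, 0.0, 0.0] ]
max [1.    0.061 0.    0.014 0.    0.    0.   ]
end [ 0.5981 -0.1106  0.1195]
[ [1.0, -0.095, 0.001, -0.406, 0.0, 0.0, 0.0],
[1.0, -0.095, 0.001, -0.406, 0.0, 0.0, 0.0],
[1.0, -0.095, 0.001, -0.406, 0.0, 0.0, 0.0] ]
max [1.    0.095 0.001 0.406 0.    0.    0.   ]
end [ 0.5982 -0.1106  0.1695]
[ [1.0, 0.349, 0.001, -0.338, 0.0, 0.0, 0.0],
[1.0, 0.349, 0.001, -0.338, 0.0, 0.0, 0.0],
[1.0, 0.349, 0.001, -0.338, 0.0, 0.0, 0.0] ]
max [1.    0.349 0.001 0.338 0.    0.    0.   ]
end [ 0.6013 -0.0607  0.1995]
```

Call:
carry_out:
  commands:
    - [1,-0.061,0,0.014,0,0,0]
    - [1,-0.061,0,0.014,0,0,0]
    - [1,-0.095,0,-0.406,0,0,0]
    - [1,-0.095,0,-0.406,0,0,0]
    - [1,-0.095,0,-0.406,0,0,0]
    - [1,0.35,0,-0.34,0,0,0]
    - [1,0.35,0,-0.34,0,0,0]
    - [1,0.35,0,-0.34,0,0,0]
    - [1,0,0,0,0,0,0]

```text
t: 15.08
position: [0.6012, -0.0582, 0.2011]
tool_rot: [[0.058, 0.998, -0.011], [0.972, -0.059, -0.226], [-0.226, 0.003, -0.974]]
force: [-0.1, -0.7, -1.3]
grip_width: 0.0216
```

```bash
python3 - <<'E'
from h import *
rep(off(11)); f=grab_frame('wrist'); crop(f,200,140,160,120,5,'pics/w10.png')
for p in (8,10,12,14): print(p,guardrow(p))
f=grab_frame('top'); crop(f,220,120,160,110,5,'pics/t10.png')
E
```

```text
15.07 [0.6012, -0.0582, 0.2011] F [-0.1, -0.7, -1.3] T [0.08, -0.1, -0.0] w 0.0216 q [-11.0, 29.0, 70.0, -13.0, 80.0, -6.0]
[[0.058, 0.998, -0.011], [0.972, -0.059, -0.226], [-0.226, 0.003, -0.974]]
front corner track mm -60.7 -0.0 118.9 lean 13.1 side lean 0.18 Ftrack -0.7 0.0 -1.3
8 [[276.3, 237.9], [276.3, 235.6], [276.1, 228.0], [276.8, 312.8]]
10 [[276.3, 239.8], [276.3, 237.7], [276.1, 232.7], [276.8, 308.7]]
12 [[276.3, 241.8], [276.3, 239.9], [276.1, 237.4], [276.8, 304.5]]
14 [[276.3, 243.7], [276.3, 242.2], [276.1, 242.1], [276.8, 300.3]]
```

View pics/w10.png

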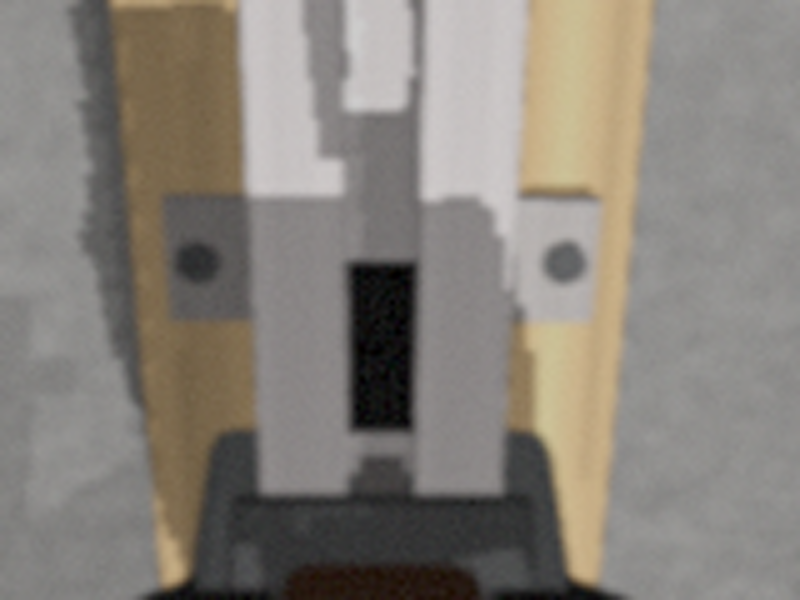

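View pics/t10.png

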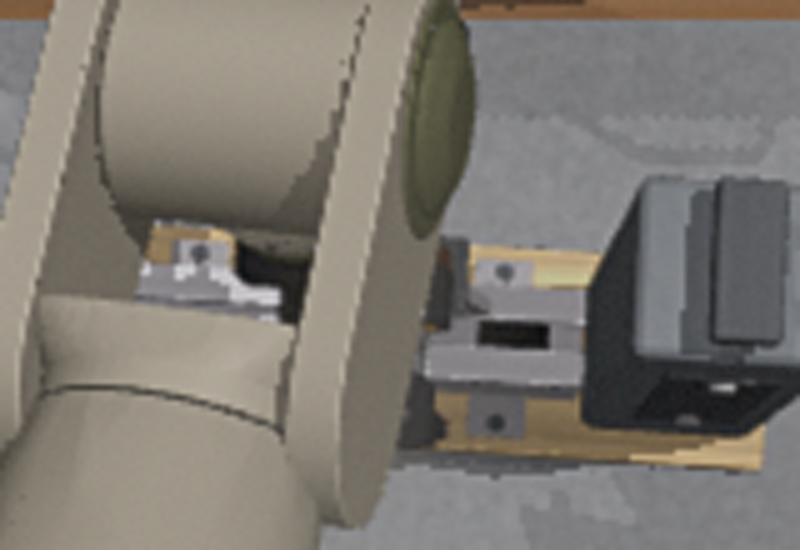

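```bash
python3 - <<'E'
from h import *
R=down(-12,-11); tip=np.array([.434,.110,.095]); p=tip-R@(np.array(off(11,0))/1e3); print(p)
plan(p,R,9,1)
E
```

```text
[0.43475376 0.11354615 0.18434908]
[ [1.0, 0.45, -0.489, -0.06, 0.003, 0.334, 0.119],
[1.0, 0.444, -0.497, -0.039, 0.003, 0.334, 0.119],
[1.0, 0.437, -0.504, -0.019, 0.003, 0.334, 0.119],
[1.0, 0.429, -0.511, 0.002, 0.003, 0.334, 0.119],
[1.0, 0.42, -0.519, 0.022, 0.003, 0.334, 0.119],
[1.0, 0.41, -0.525, 0.041, 0.003, 0.334, 0.119],
[1.0, 0.399, -0.532, 0.06, 0.003, 0.334, 0.119],
[1.0, 0.387, -0.539, 0.079, 0.003, 0.334, 0.119],
[1.0, 0.374, -0.545, 0.097, 0.003, 0.334, 0.119] ]
max [1.    0.45  0.545 0.097 0.003 0.334 0.119]
end [0.4348 0.1135 0.1844]
```

Call:
carry_out:
  commands:
    - [1,0.45,-0.489,-0.06,0,0.334,0.12]
    - [1,0.444,-0.497,-0.04,0,0.334,0.12]
    - [1,0.437,-0.504,-0.02,0,0.334,0.12]
    - [1,0.429,-0.511,0,0,0.334,0.12]
    - [1,0.42,-0.519,0.02,0,0.334,0.12]
    - [1,0.41,-0.525,0.04,0,0.334,0.12]
    - [1,0.4,-0.532,0.06,0,0.334,0.12]
    - [1,0.387,-0.539,0.08,0,0.334,0.12]
    - [1,0.374,-0.545,0.1,0,0.334,0.12]
    - [1,0,0,0,0,0,0]

```text
t: 16.42
position: [0.434, 0.1135, 0.1841]
tool_rot: [[0.205, 0.978, 0.043], [0.96, -0.209, 0.186], [0.191, 0.003, -0.982]]
force: [0.1, -1.0, -1.8]
grip_width: 0.0222
```

```bash
python3 - <<'E'
from h import *
o=ob(); f=grab_frame('wrist'); crop(f,200,120,150,220,3.6,'pics/w11.png')
for p in (8,10,12,14): print(p,guardrow(p))
f=grab_frame('side'); crop(f,255,160,100,130,6,'pics/s11.png')
print('vertical line through stand', proj('side',[[.434,.11,z] for z in (.072,.095,.163,.168,.24)]).round(1).tolist())
E
```

```text
16.43 [0.434, 0.1135, 0.1841] F [0.1, -1.0, -1.8] T [-0.2, -0.04, 0.02] w 0.0222 q [-7.0, 13.0, 98.0, 12.0, 68.0, 1.0]
[[0.205, 0.978, 0.043], [0.96, -0.209, 0.186], [0.191, 0.003, -0.982]]
8 [[276.3, 237.5], [276.3, 235.2], [276.1, 227.7], [276.7, 312.1]]
10 [[276.3, 239.4], [276.3, 237.3], [276.1, 232.4], [276.7, 307.9]]
12 [[276.3, 241.3], [276.3, 239.5], [276.1, 237.1], [276.7, 303.7]]
14 [[276.3, 243.3], [276.3, 241.7], [276.1, 241.8], [276.7, 299.5]]
vertical line through stand [[298.1, 262.5], [298.4, 255.5], [299.4, 233.7], [299.5, 232.0], [300.6, 207.1]]
```

View pics/w11.png

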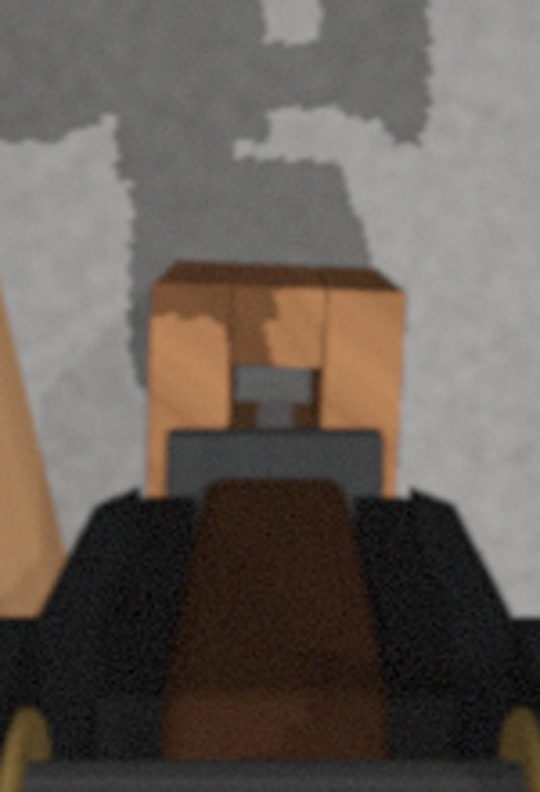

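View pics/s11.png

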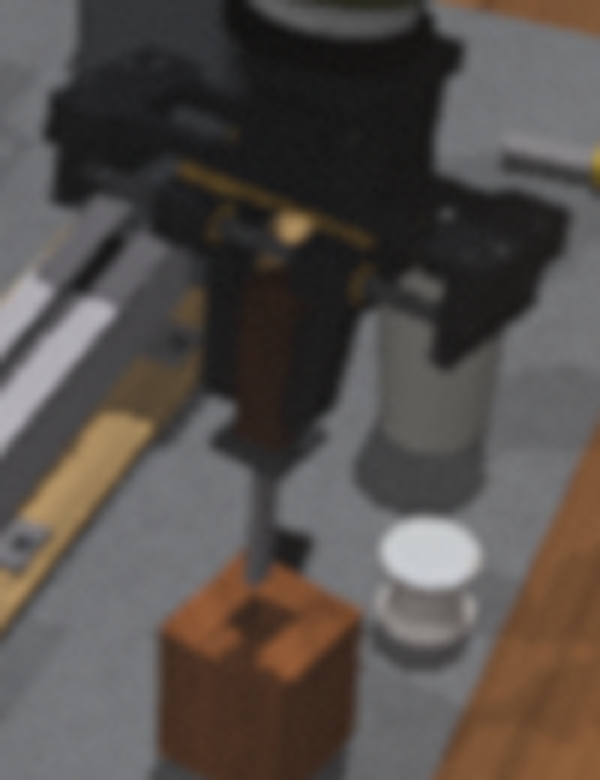

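Call:
carry_out:
  commands:
    - [1,0,0,0,0,-0.25,0]
    - [1,-0.06,0,0.38,0,0,0]
    - [1,-0.06,0,0.38,0,0,0]
    - [1,0,0,0,0,0,0]

```text
t: 17.02
position: [0.4356, 0.113, 0.1529]
tool_rot: [[0.207, 0.978, 0.035], [0.966, -0.21, 0.152], [0.156, 0.002, -0.988]]
force: [-0.5, 0.2, -1.1]
grip_width: 0.0218
```

```bash
python3 - <<'E'
from h import *
o=ob(); f=grab_frame('wrist'); crop(f,200,120,150,220,3.6,'pics/w12.png')
f=grab_frame('side'); crop(f,255,160,100,130,6,'pics/s12.png')
E
```

```text
17.02 [0.4356, 0.113, 0.1529] F [-0.5, 0.2, -1.1] T [-0.1, -0.11, 0.02] w 0.0218 q [-6.0, 16.0, 100.0, 10.0, 63.0, 2.0]
[[0.207, 0.978, 0.035], [0.966, -0.21, 0.152], [0.156, 0.002, -0.988]]
```

View pics/w12.png

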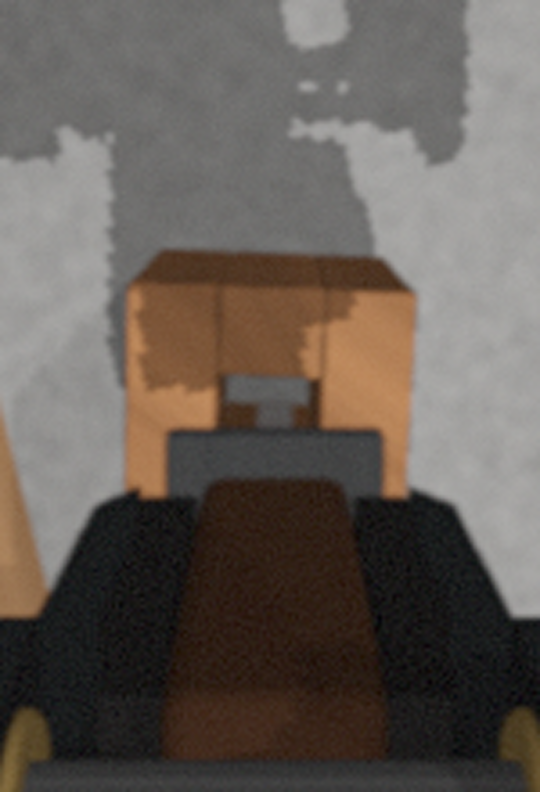

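View pics/s12.png

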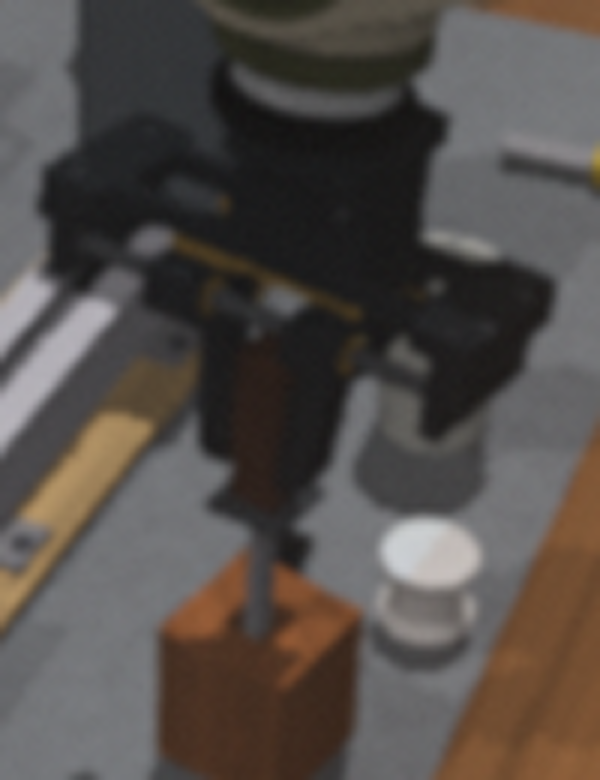

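Call:
carry_out:
  commands:
    - [1,-0.04,-0.03,0.25,0,0,0]
    - [1,-0.04,0,0.25,0,0,0]
    - [1,-0.04,0,0.25,0,0,0]
    - [1,-0.04,0,0.25,0,0,0]
    - [1,0,0,0,0,0,0]

```text
t: 17.75
position: [0.4339, 0.1137, 0.1123]
tool_rot: [[0.206, 0.978, 0.035], [0.966, -0.209, 0.153], [0.157, 0.002, -0.988]]
force: [0.4, 0.1, -1.0]
grip_width: 0.0218
```

Call:
carry_out:
  commands:
    - [1,-0.02,0,0.13,0,0,0]
    - [1,-0.02,0,0.13,0,0,0]
    - [1,0,0,0,0,0,0]

```text
t: 18.12
position: [0.4341, 0.1137, 0.1023]
tool_rot: [[0.206, 0.978, 0.036], [0.966, -0.209, 0.153], [0.157, 0.003, -0.988]]
force: [-1.1, -0.5, -1.4]
grip_width: 0.0215
```

Call:
carry_out:
  commands:
    - [1,-0.01,0,0.075,0,0,0]
    - [1,-0.01,0,0.075,0,0,0]
    - [1,0,0,0,0,0,0]

```text
t: 18.5
position: [0.4342, 0.1139, 0.0964]
tool_rot: [[0.206, 0.978, 0.036], [0.966, -0.209, 0.153], [0.157, 0.004, -0.988]]
force: [-0.3, 0.9, -1.1]
grip_width: 0.0218
```

Call:
carry_out:
  commands:
    - [1,-0.005,0,0.03,0,0,0]
    - [1,-0.005,0,0.03,0,0,0]

```text
t: 18.75
position: [0.4344, 0.1139, 0.0941]
tool_rot: [[0.206, 0.978, 0.037], [0.966, -0.209, 0.153], [0.157, 0.004, -0.988]]
force: [0.4, -0.2, -1.1]
grip_width: 0.022
```

Call:
carry_out:
  commands:
    - [1,-0.005,0,0.025,0,0,0]
    - [0.5,0,0,0,0,0,0]
    - [0.5,0,0,0,0,0,0]
    - [0.5,0,0,0,0,0,0]
    - [0.5,0,0,0,0,0,0]

```text
t: 19.38
position: [0.4343, 0.1138, 0.093]
tool_rot: [[0.206, 0.978, 0.037], [0.966, -0.209, 0.153], [0.157, 0.004, -0.988]]
force: [0.2, 0.8, -1.1]
grip_width: 0.044
```

```bash
python3 - <<'E'
from h import *
o=ob(); plan([.434,.110,.0885],down(-12),2,.5)
E
```

```text
19.38 [0.4343, 0.1138, 0.093] F [0.2, 0.8, -1.1] T [-0.1, 0.01, -0.0] w 0.044 q [-6.0, 21.0, 105.0, 11.0, 53.0, -0.0]
[[0.206, 0.978, 0.037], [0.966, -0.209, 0.153], [0.157, 0.004, -0.988]]
[ [0.5, -0.056, 0.006, 0.049, 0.015, -0.565, -0.004],
[0.5, -0.052, 0.006, 0.053, 0.015, -0.565, -0.004] ]
max [0.5   0.056 0.006 0.053 0.015 0.565 0.004]
end [0.434  0.11   0.0885]
```

Call:
carry_out:
  commands:
    - [0.5,-0.056,0.006,0.049,0.015,-0.565,0]
    - [0.5,-0.052,0.006,0.053,0.015,-0.565,0]
    - [0.5,0,0,0,0,0,0]
    - [1,0,0,0,0,0,0]
    - [1,0,0,0,0,0,0]
    - [1,0,0,0,0,0,0]
    - [1,0,0,0,0,0,0]

```text
t: 20.25
position: [0.4339, 0.1098, 0.0886]
tool_rot: [[0.209, 0.978, -0.0], [0.978, -0.209, -0.0], [-0.0, -0.0, -1.0]]
force: [-1.4, -1.3, 0.6]
grip_width: 0.0214
```

```bash
python3 - <<'E'
from h import *
o=ob(); f=grab_frame('wrist'); crop(f,200,120,150,220,3.6,'pics/w13.png')
E
```

```text
20.25 [0.4339, 0.1098, 0.0886] F [-1.4, -1.3, 0.6] T [-0.25, 0.03, -0.02] w 0.0214 q [-1.0, 23.0, 103.0, -0.0, 55.0, 11.0]
[[0.209, 0.978, -0.0], [0.978, -0.209, -0.0], [-0.0, -0.0, -1.0]]
```

View pics/w13.png

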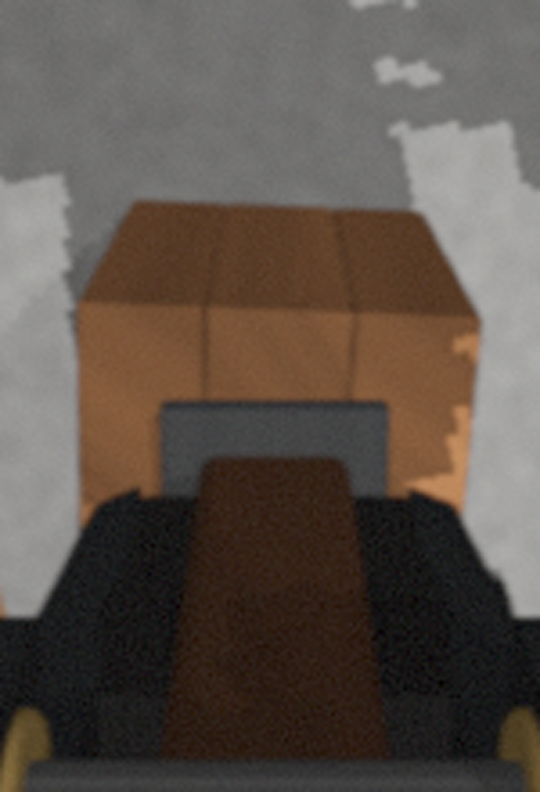

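```bash
cat >> h.py <<'E'
Z=np.array([0,0,1.])
def Rx(lean,roll=0):
    s,c=np.sin(np.radians(lean)),np.cos(np.radians(lean)); a=s*u+c*Z; y=-(c*u-s*Z); z=-a; x=np.cross(y,z)
    return np.c_[x,y,z]
L=84.5
def posx(x,y,z,lean,o=(0,-3.5,L)):
    R=Rx(lean); return tw(x,y,z)-R@(np.array(o)/1e3),R
def repx(o_=(0,-3.5,L)):
    o=ob(); R=np.array(o['tool_rot']); d=np.array(o['position'])+R@(np.array(o_)/1e3)-TO
    print('corner track mm',round(d@u*1e3,1),round(d@v*1e3,1),round(d[2]*1e3,1),'lean',round(np.degrees(np.arctan2(-R[:,2]@u,-R[2,2])),1),'side',round(np.degrees(np.arcsin(-R[:,2]@v)),2),'yaw',round(np.degrees(np.arctan2(R[:,0]@u,-R[:,0]@v)),2),'Ft',round(o['force']@u,1),round(o['force']@v,1),round(o['force'][2],1)); return o
E
python3 - <<'E'
from h import *
o=get_obs(); p=np.array(o['position'])+[0,0,.12]; R=np.array(o['tool_rot'])
print(Rx(34))
p,R=plan(*posx(-60,0,100,34),14,1,p,R)
E
```

```text
[[ 0.99808114 -0.05133364 -0.03462497]
 [-0.06191955 -0.82744677 -0.55811989]
 [ 0.          0.5591929  -0.82903757]]
[ [1.0, -0.213, 0.353, 0.065, -0.25, -0.215, 0.705],
[1.0, -0.176, 0.369, 0.084, -0.25, -0.215, 0.705],
[1.0, -0.136, 0.381, 0.101, -0.25, -0.215, 0.705],
[1.0, -0.095, 0.389, 0.118, -0.25, -0.215, 0.705],
[1.0, -0.052, 0.392, 0.134, -0.25, -0.215, 0.705],
[1.0, -0.01, 0.39, 0.149, -0.25, -0.215, 0.705],
[1.0, 0.033, 0.383, 0.162, -0.25, -0.215, 0.705],
[1.0, 0.075, 0.372, 0.174, -0.25, -0.215, 0.705],
[1.0, 0.117, 0.356, 0.183, -0.25, -0.215, 0.705],
[1.0, 0.156, 0.336, 0.191, -0.25, -0.215, 0.705],
[1.0, 0.194, 0.312, 0.197, -0.25, -0.215, 0.705],
[1.0, 0.23, 0.284, 0.202, -0.25, -0.215, 0.705],
[1.0, 0.262, 0.253, 0.204, -0.25, -0.215, 0.705],
[1.0, 0.292, 0.219, 0.203, -0.25, -0.215, 0.705] ]
max [1.    0.292 0.392 0.204 0.25  0.215 0.705]
end [ 0.602  -0.0484  0.172 ]
```

Call:
carry_out:
  commands:
    - [1,0,0,-0.3,0,0,0]
    - [1,0,0,-0.7,0,0,0]
    - [1,0,0,-1,0,0,0]
    - [1,0,0,-1,0,0,0]
    - [1,-0.213,0.353,0.065,-0.25,-0.215,0.705]
    - [1,-0.176,0.369,0.084,-0.25,-0.215,0.705]
    - [1,-0.136,0.381,0.101,-0.25,-0.215,0.705]
    - [1,-0.095,0.389,0.118,-0.25,-0.215,0.705]
    - [1,-0.052,0.392,0.134,-0.25,-0.215,0.705]
    - [1,-0.01,0.39,0.149,-0.25,-0.215,0.705]

```text
t: 21.55
position: [0.5063, 0.042, 0.1935]
tool_rot: [[0.728, 0.679, 0.093], [0.677, -0.691, -0.254], [-0.108, 0.248, -0.963]]
force: [0.2, 0.2, -2.0]
grip_width: 0.0217
```

Call:
carry_out:
  commands:
    - [1,0.033,0.383,0.162,-0.25,-0.215,0.705]
    - [1,0.075,0.372,0.174,-0.25,-0.215,0.705]
    - [1,0.117,0.356,0.183,-0.25,-0.215,0.705]
    - [1,0.156,0.336,0.191,-0.25,-0.215,0.705]
    - [1,0.194,0.312,0.197,-0.25,-0.215,0.705]
    - [1,0.23,0.284,0.202,-0.25,-0.215,0.705]
    - [1,0.262,0.253,0.204,-0.25,-0.215,0.705]
    - [1,0.292,0.219,0.203,-0.25,-0.215,0.705]
    - [1,0,0,0,0,0,0]
    - [1,0,0,0,0,0,0]

```text
t: 22.8
position: [0.6017, -0.0477, 0.1724]
tool_rot: [[0.998, -0.05, -0.034], [-0.061, -0.828, -0.557], [-0.0, 0.558, -0.83]]
force: [0.1, 0.4, -0.4]
grip_width: 0.0217
```

```bash
python3 - <<'E'
from h import *
o=repx(); f=grab_frame('wrist'); crop(f,0,0,560,420,1.4,'pics/w14.png')
R=np.array(o['tool_rot']);print('tip',[(1.4*proj('wrist',np.array(o['position'])+R@np.array(q)/1e3)).round(0).tolist() for q in ((5,-3.5,L),(5,3.5,L),(-5,-3.5,L),(0,0,0))])
f=grab_frame('side'); crop(f,200,80,160,150,5,'pics/s14.png')
E
```

```text
22.8 [0.6017, -0.0477, 0.1724] F [0.1, 0.4, -0.4] T [0.47, 0.01, -0.02] w 0.0217 q [-2.0, 34.0, 73.0, -35.0, 77.0, 100.0]
[[0.998, -0.05, -0.034], [-0.061, -0.828, -0.557], [-0.0, 0.558, -0.83]]
corner track mm -59.2 0.4 100.3 lean 33.9 side 0.03 yaw 0.06 Ft 0.4 -0.1 -0.4
tip [[[380.0, 296.0]], [[393.0, 296.0]], [[380.0, 313.0]], [[386.0, 383.0]]]
```

View pics/w14.png

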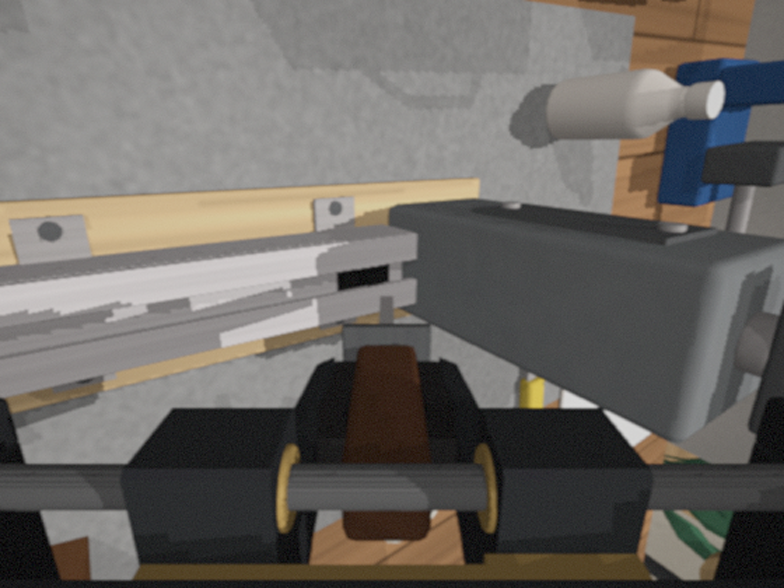

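View pics/s14.png

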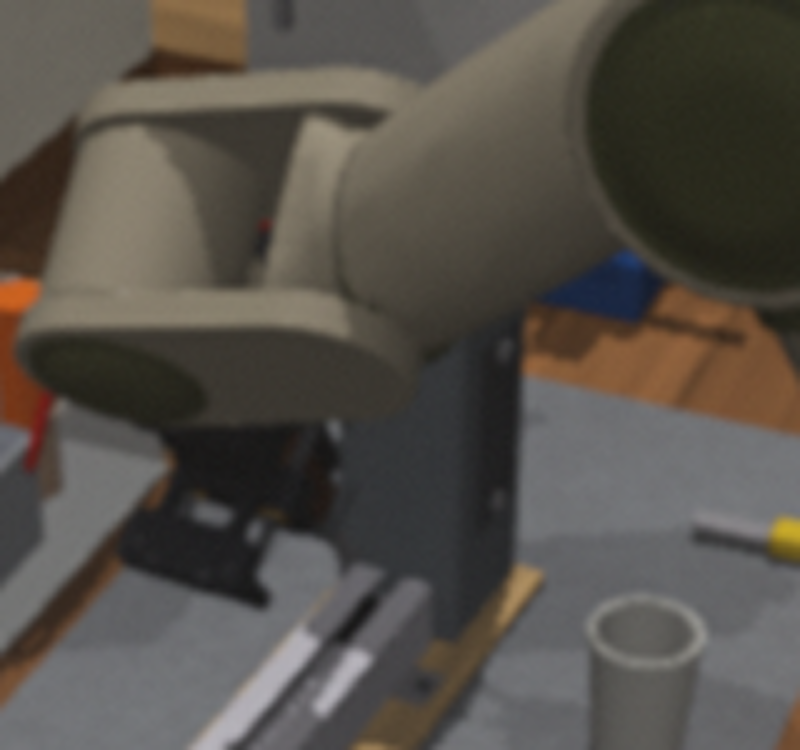

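```bash
python3 - <<'E'
from h import *
a=cv2.imread('pics/w14.png'); cv2.imwrite('pics/c14.png',cv2.resize(a[220:320,320:440],None,fx=6,fy=6,interpolation=cv2.INTER_CUBIC))
plan(*posx(-111.5,0,72,34),6,1)
E
```

```text
[ [1.0, 0.001, 0.114, 0.22, -0.001, -0.001, 0.0],
[1.0, 0.001, 0.114, 0.22, -0.001, -0.001, 0.0],
[1.0, 0.002, 0.114, 0.22, -0.001, -0.001, 0.0],
[1.0, 0.002, 0.114, 0.22, -0.001, -0.001, 0.0],
[1.0, 0.002, 0.114, 0.22, -0.001, -0.001, 0.0],
[1.0, 0.002, 0.114, 0.22, -0.001, -0.001, 0.0] ]
max [1.    0.002 0.114 0.22  0.001 0.001 0.   ]
end [ 0.5989 -0.0999  0.1441]
```

View pics/c14.png

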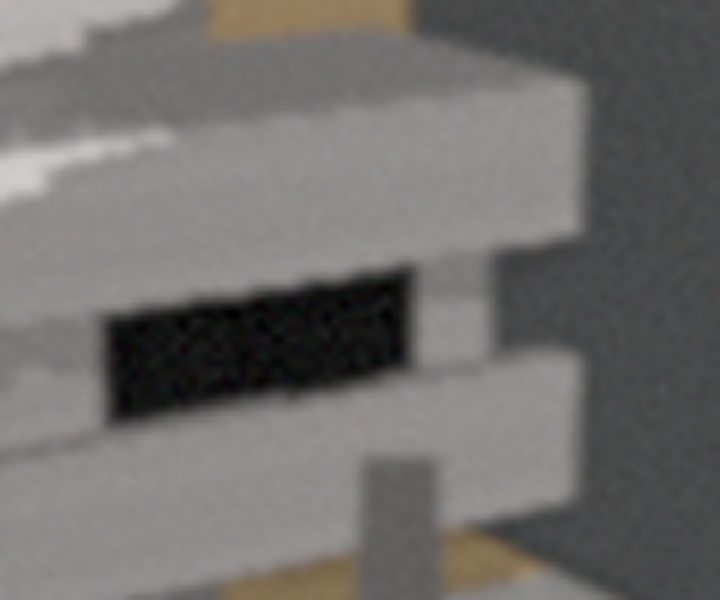

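```bash
python3 - <<'E'
from h import *
c=cam('wrist')
for px,z in (((410,320),.046),((105,370),.046),((580,430),.054),((580,160),.054),((494,305),.036)):
    d=unproj('',((np.array(px)+.5)/6+[320,220])/1.4,z,c)[0]-TO; print(px,z,(d@u*1e3).round(1),(d@v*1e3).round(1))
E
```

```text
(410, 320) 0.046 -102.0 2.3
(105, 370) 0.046 -62.8 1.7
(580, 430) 0.054 -120.7 16.7
(580, 160) 0.054 -119.8 -15.6
(494, 305) 0.036 -121.1 5.7
```

Call:
carry_out:
  commands:
    - [1,0,0.114,0.22,0,0,0]
    - [1,0,0.114,0.22,0,0,0]
    - [1,0,0.114,0.22,0,0,0]
    - [1,0,0.114,0.22,0,0,0]
    - [1,0,0.114,0.22,0,0,0]
    - [1,0,0.114,0.22,0,0,0]
    - [1,0,0,0,0,0,0]
    - [1,0,0,0,0,0,0]

```text
t: 23.9
position: [0.599, -0.1001, 0.1436]
tool_rot: [[0.998, -0.052, -0.034], [-0.062, -0.828, -0.558], [0.001, 0.559, -0.829]]
force: [-0.4, 0.2, -1.5]
grip_width: 0.0216
```

```bash
python3 - <<'E'
from h import *
o=repx(); f=grab_frame('wrist'); crop(f,200,130,160,120,5,'pics/w15.png')
R=np.array(o['tool_rot']);print('tip',[(5*(proj('wrist',np.array(o['position'])+R@np.array(q)/1e3)-[200,130])).round(0).tolist() for q in ((5,-3.5,L),(5,3.5,L),(-5,-3.5,L),(0,0,0))])
E
```

```text
23.9 [0.599, -0.1001, 0.1436] F [-0.4, 0.2, -1.5] T [0.47, 0.02, 0.0] w 0.0216 q [-7.0, 35.0, 76.0, -36.0, 71.0, 99.0]
[[0.998, -0.052, -0.034], [-0.062, -0.828, -0.558], [0.001, 0.559, -0.829]]
corner track mm -111.8 -0.2 71.6 lean 34.0 side 0.02 yaw -0.03 Ft 0.2 0.4 -1.5
tip [[[356.0, 406.0]], [[403.0, 406.0]], [[357.0, 469.0]], [[380.0, 718.0]]]
```

View pics/w15.png

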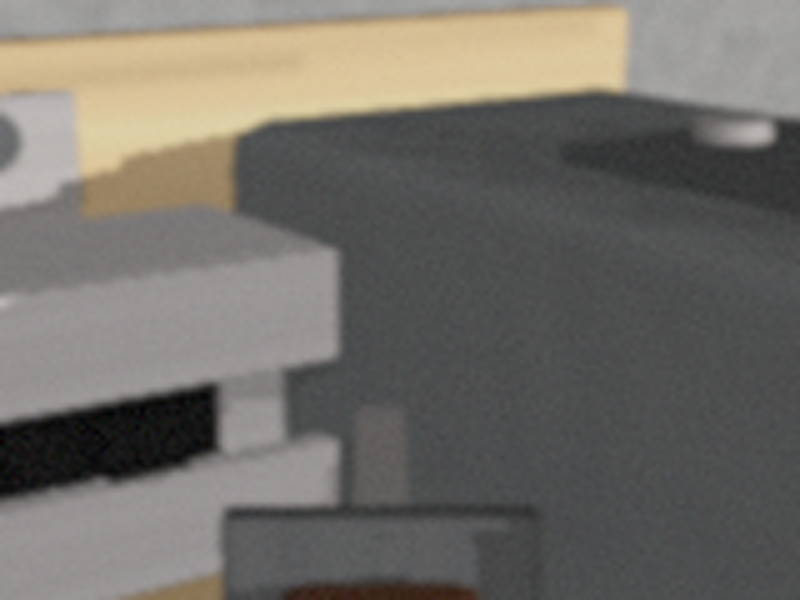

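Call:
carry_out:
  commands:
    - [1,0,-0.105,0.155,0,0,0]
    - [1,0,-0.105,0.155,0,0,0]
    - [1,0,0,0,0,0,0]

```text
t: 24.32
position: [0.5986, -0.1, 0.1276]
tool_rot: [[0.998, -0.051, -0.036], [-0.062, -0.828, -0.557], [-0.001, 0.559, -0.829]]
force: [-0.8, 0.5, -1.2]
grip_width: 0.0217
```

Call:
carry_out:
  commands:
    - [1,0,-0.105,0.155,0,0,0]
    - [1,0,-0.105,0.155,0,0,0]
    - [1,0,0,0,0,0,0]

```text
t: 24.7
position: [0.5986, -0.1001, 0.1128]
tool_rot: [[0.998, -0.051, -0.036], [-0.063, -0.828, -0.558], [-0.001, 0.559, -0.829]]
force: [0.4, 1.0, -1.8]
grip_width: 0.022
```

```bash
python3 - <<'E'
from h import *
o=repx()
E
```

```text
24.7 [0.5986, -0.1001, 0.1128] F [0.4, 1.0, -1.8] T [0.41, -0.02, 0.01] w 0.022 q [-7.0, 37.0, 78.0, -37.0, 68.0, 101.0]
[[0.998, -0.051, -0.036], [-0.063, -0.828, -0.558], [-0.001, 0.559, -0.829]]
corner track mm -111.8 0.3 40.7 lean 34.0 side -0.06 yaw -0.04 Ft 1.0 -0.3 -1.8
```

4.7 mm to the floor.

Call:
carry_out:
  commands:
    - [1,0,-0.021,0.031,0,0,0]
    - [1,0,-0.021,0.031,0,0,0]
    - [1,0,0,0,0,0,0]

```text
t: 25.08
position: [0.5989, -0.1001, 0.1106]
tool_rot: [[0.998, -0.052, -0.034], [-0.062, -0.828, -0.558], [0.001, 0.559, -0.829]]
force: [0.4, -0.3, -1.7]
grip_width: 0.0217
```

Call:
carry_out:
  commands:
    - [1,0,-0.01,0.015,0,0,0]
    - [1,0,-0.01,0.015,0,0,0]

```text
t: 25.32
position: [0.5989, -0.1002, 0.1091]
tool_rot: [[0.998, -0.052, -0.034], [-0.063, -0.828, -0.558], [0.001, 0.559, -0.829]]
force: [0.3, 0.7, -0.8]
grip_width: 0.0219
```

Call:
carry_out:
  commands:
    - [1,0,-0.007,0.01,0,0,0]
    - [1,0,0,0,0,0,0]

```text
t: 25.58
position: [0.5989, -0.1002, 0.1086]
tool_rot: [[0.998, -0.052, -0.035], [-0.063, -0.828, -0.558], [0.0, 0.559, -0.829]]
force: [0.4, -0.0, -2.6]
grip_width: 0.0218
```

Call:
carry_out:
  commands:
    - [1,0,-0.007,0.01,0,0,0]
    - [1,0,-0.007,0.01,0,0,0]

```text
t: 25.82
position: [0.599, -0.1002, 0.1078]
tool_rot: [[0.998, -0.052, -0.034], [-0.063, -0.828, -0.558], [0.001, 0.559, -0.829]]
force: [0.4, 0.5, 0.6]
grip_width: 0.0218
```

Call:
carry_out:
  commands:
    - [1,0,-0.007,0.01,0,0,0]
    - [1,0,0,0,0,0,0]

```text
t: 26.08
position: [0.599, -0.1002, 0.1076]
tool_rot: [[0.998, -0.052, -0.034], [-0.062, -0.827, -0.558], [0.001, 0.559, -0.829]]
force: [-0.5, 0.9, 3.3]
grip_width: 0.0221
```

Call:
carry_out:
  commands:
    - [1,0,-0.041,-0.028,0,0,0]
    - [1,0,-0.041,-0.028,0,0,0]
    - [1,0,-0.041,-0.028,0,0,0]
    - [1,0,-0.041,-0.028,0,0,0]

```text
t: 26.58
position: [0.5994, -0.094, 0.1076]
tool_rot: [[0.998, -0.052, -0.035], [-0.063, -0.826, -0.561], [0.0, 0.562, -0.827]]
force: [0.4, -11.9, -1.2]
grip_width: 0.0216
```

```bash
python3 - <<'E'
from h import *
o=repx(); f=grab_frame('wrist'); crop(f,200,130,160,120,5,'pics/w16.png')
E
```

```text
26.57 [0.5994, -0.094, 0.1076] F [0.4, -11.9, -1.2] T [-2.2, 0.08, 0.11] w 0.0216 q [-7.0, 37.0, 78.0, -37.0, 68.0, 102.0]
[[0.998, -0.052, -0.035], [-0.063, -0.826, -0.561], [0.0, 0.562, -0.827]]
corner track mm -105.9 -0.1 35.8 lean 34.2 side -0.03 yaw -0.06 Ft -11.8 -1.1 -1.2
```

View pics/w16.png

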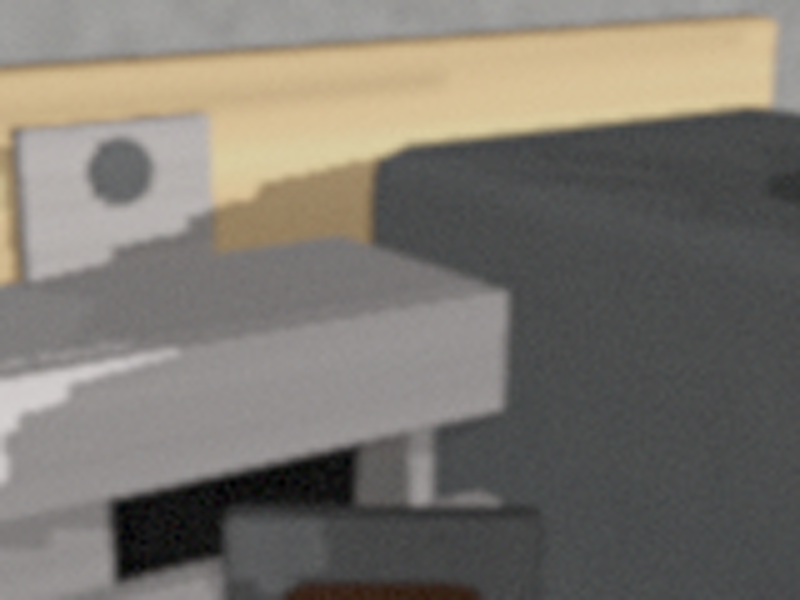

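Call:
carry_out:
  commands:
    - [1,0,-0.041,-0.028,0,0,0]
    - [1,0,-0.041,-0.028,0,0,0]
    - [1,0,-0.041,-0.028,0,0,0]

```text
t: 27.0
position: [0.5998, -0.0882, 0.1077]
tool_rot: [[0.998, -0.052, -0.035], [-0.063, -0.826, -0.561], [0.0, 0.562, -0.827]]
force: [-0.1, -11.9, -0.2]
grip_width: 0.0219
```

```bash
python3 - <<'E'
from h import *
o=repx(); f=grab_frame('wrist'); crop(f,200,130,160,120,5,'pics/w17.png')
E
```

```text
27.0 [0.5998, -0.0882, 0.1077] F [-0.1, -11.9, -0.2] T [-2.2, -0.04, 0.07] w 0.0219 q [-6.0, 37.0, 78.0, -37.0, 68.0, 103.0]
[[0.998, -0.052, -0.035], [-0.063, -0.826, -0.561], [0.0, 0.562, -0.827]]
corner track mm -100.0 -0.1 35.8 lean 34.2 side -0.03 yaw -0.07 Ft -11.9 -0.7 -0.2
```

View pics/w17.png

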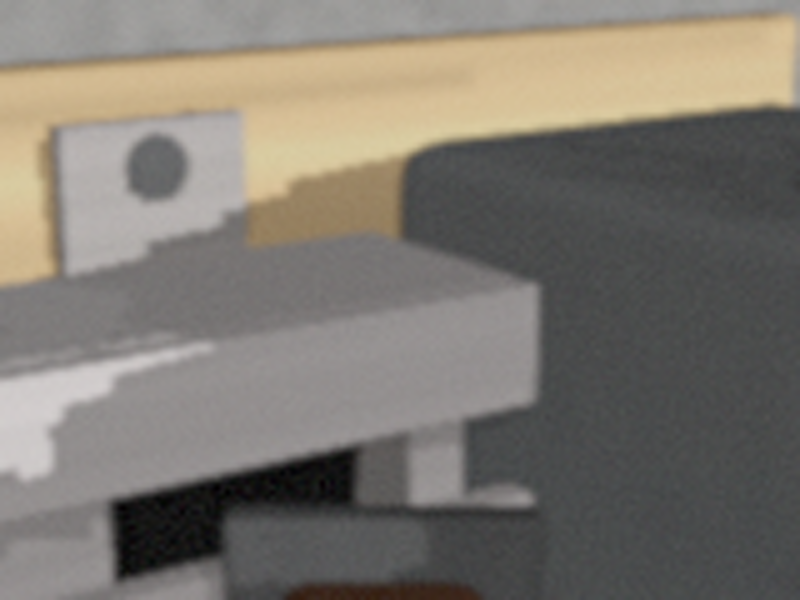

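Call:
carry_out:
  commands:
    - [1,0,-0.062,-0.042,0,0,0]
    - [1,0,-0.062,-0.042,0,0,0]
    - [1,0,-0.062,-0.042,0,0,0]
    - [1,0,-0.062,-0.042,0,0,0]
    - [1,0,-0.062,-0.042,0,0,0]
    - [1,0,-0.062,-0.042,0,0,0]
    - [1,0,-0.062,-0.042,0,0,0]

```text
t: 27.92
position: [0.6011, -0.0673, 0.1077]
tool_rot: [[0.998, -0.052, -0.036], [-0.063, -0.826, -0.561], [-0.0, 0.562, -0.827]]
force: [-0.8, -11.9, -0.0]
grip_width: 0.0218
```

```bash
python3 - <<'E'
from h import *
o=repx(); f=grab_frame('wrist'); crop(f,140,130,220,165,3.6,'pics/w18.png')
E
```

```text
27.93 [0.6011, -0.0673, 0.1077] F [-0.8, -11.9, -0.0] T [-2.23, -0.04, 0.17] w 0.0218 q [-4.0, 38.0, 77.0, -37.0, 69.0, 104.0]
[[0.998, -0.052, -0.036], [-0.063, -0.826, -0.561], [-0.0, 0.562, -0.827]]
corner track mm -79.1 -0.1 35.8 lean 34.2 side -0.05 yaw -0.07 Ft -12.0 0.1 -0.0
```

View pics/w18.png

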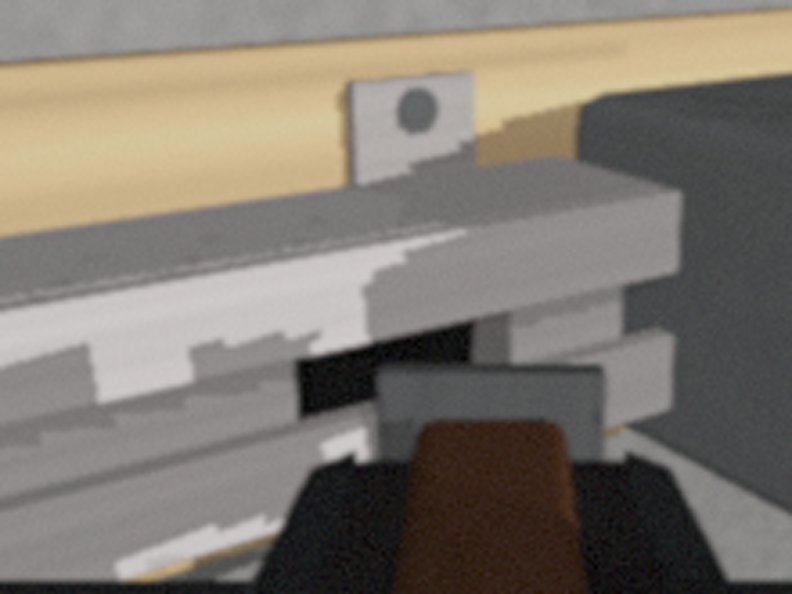

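Call:
carry_out:
  commands:
    - [1,0,-0.083,-0.056,0,0,0]
    - [1,0,-0.083,-0.056,0,0,0]
    - [1,0,-0.083,-0.056,0,0,0]
    - [1,0,-0.083,-0.056,0,0,0]
    - [1,0,-0.083,-0.056,0,0,0]
    - [1,0,-0.083,-0.056,0,0,0]
    - [1,0,-0.083,-0.056,0,0,0]
    - [1,0,-0.083,-0.056,0,0,0]
    - [1,0,-0.083,-0.056,0,0,0]
    - [1,0,-0.083,-0.056,0,0,0]

```text
t: 29.22
position: [0.6036, -0.0273, 0.1077]
tool_rot: [[0.998, -0.052, -0.036], [-0.063, -0.825, -0.561], [-0.0, 0.562, -0.827]]
force: [-0.8, -12.9, -0.3]
grip_width: 0.0218
```

```bash
python3 - <<'E'
from h import *
o=repx(); f=grab_frame('wrist'); crop(f,140,130,220,165,3.6,'pics/w19.png')
E
```

```text
29.23 [0.6036, -0.0273, 0.1077] F [-0.8, -12.9, -0.3] T [-2.25, -0.05, 0.16] w 0.0218 q [-0.0, 38.0, 76.0, -36.0, 72.0, 107.0]
[[0.998, -0.052, -0.036], [-0.063, -0.825, -0.561], [-0.0, 0.562, -0.827]]
corner track mm -39.1 -0.2 35.8 lean 34.2 side -0.05 yaw -0.08 Ft -12.9 0.0 -0.3
```

View pics/w19.png

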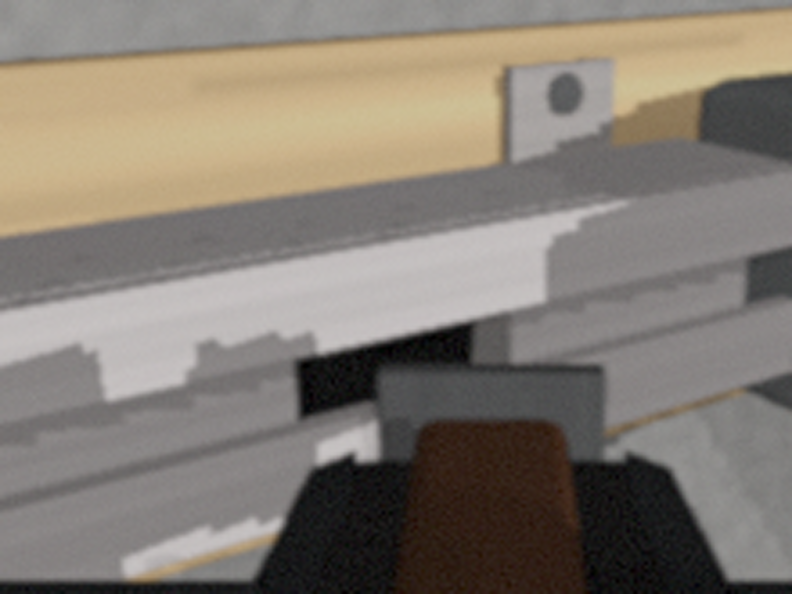

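The scrap is moving steadily with the blade, and the tool is holding in the grip. Next I'll push on in two stages.

Call:
carry_out:
  commands:
    - [1,0,-0.093,-0.063,0,0,0]
    - [1,0,-0.093,-0.063,0,0,0]
    - [1,0,-0.093,-0.063,0,0,0]
    - [1,0,-0.093,-0.063,0,0,0]
    - [1,0,-0.093,-0.063,0,0,0]
    - [1,0,-0.093,-0.063,0,0,0]
    - [1,0,-0.093,-0.063,0,0,0]
    - [1,0,-0.093,-0.063,0,0,0]
    - [1,0,-0.093,-0.063,0,0,0]
    - [1,0,-0.093,-0.063,0,0,0]

```text
t: 30.52
position: [0.6064, 0.0175, 0.1077]
tool_rot: [[0.998, -0.052, -0.036], [-0.063, -0.825, -0.561], [-0.0, 0.562, -0.827]]
force: [0.3, -12.7, 0.5]
grip_width: 0.0217
```

Call:
carry_out:
  commands:
    - [1,0,-0.093,-0.063,0,0,0]
    - [1,0,-0.093,-0.063,0,0,0]
    - [1,0,-0.093,-0.063,0,0,0]
    - [1,0,-0.093,-0.063,0,0,0]
    - [1,0,-0.093,-0.063,0,0,0]
    - [1,0,-0.093,-0.063,0,0,0]
    - [1,0,-0.093,-0.063,0,0,0]
    - [1,0,-0.093,-0.063,0,0,0]

```text
t: 31.52
position: [0.6086, 0.0533, 0.1077]
tool_rot: [[0.998, -0.052, -0.036], [-0.064, -0.825, -0.561], [-0.0, 0.563, -0.827]]
force: [1.1, -12.5, 0.2]
grip_width: 0.0217
```

```bash
python3 - <<'E'
from h import *
o=repx(); f=grab_frame('wrist'); crop(f,0,40,360,260,2.2,'pics/w20.png')
E
```

```text
31.52 [0.6086, 0.0533, 0.1077] F [1.1, -12.5, 0.2] T [-2.3, -0.17, 0.22] w 0.0217 q [7.0, 40.0, 71.0, -34.0, 78.0, 111.0]
[[0.998, -0.052, -0.036], [-0.064, -0.825, -0.561], [-0.0, 0.563, -0.827]]
corner track mm 41.6 -0.1 35.9 lean 34.2 side -0.07 yaw -0.1 Ft -12.4 -1.9 0.2
```

View pics/w20.png

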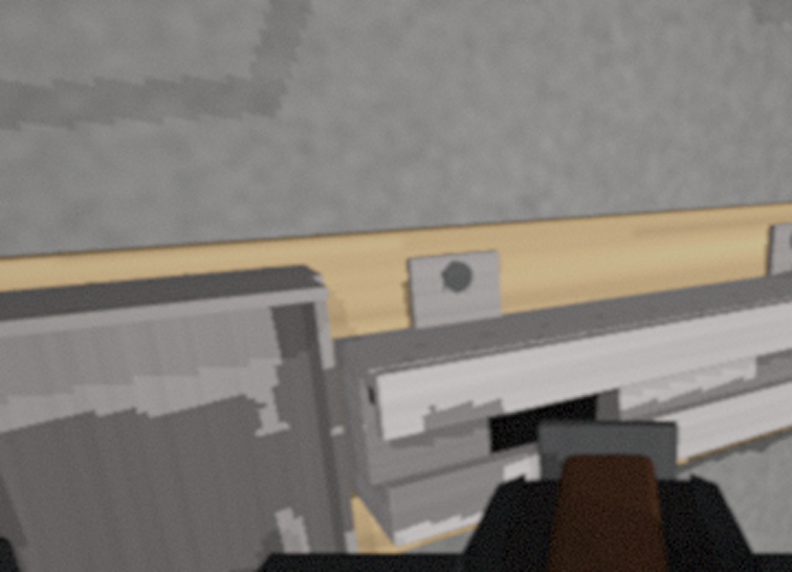

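Call:
carry_out:
  commands:
    - [1,0,-0.093,-0.063,0,0,0]
    - [1,0,-0.093,-0.063,0,0,0]
    - [1,0,-0.093,-0.063,0,0,0]
    - [1,0,-0.093,-0.063,0,0,0]
    - [1,0,-0.093,-0.063,0,0,0]
    - [1,0,-0.093,-0.063,0,0,0]
    - [1,0,-0.093,-0.063,0,0,0]
    - [1,0,-0.093,-0.063,0,0,0]
    - [1,0,-0.093,-0.063,0,0,0]
    - [1,0,-0.093,-0.063,0,0,0]

```text
t: 32.83
position: [0.6115, 0.098, 0.1078]
tool_rot: [[0.998, -0.052, -0.036], [-0.064, -0.825, -0.562], [-0.0, 0.563, -0.827]]
force: [1.1, -12.6, 0.2]
grip_width: 0.0218
```

Call:
carry_out:
  commands:
    - [1,0,-0.07,-0.048,0,0,0]
    - [1,0,-0.07,-0.048,0,0,0]
    - [1,0,-0.07,-0.048,0,0,0]

```text
t: 33.2
position: [0.6121, 0.108, 0.1082]
tool_rot: [[0.998, -0.053, -0.036], [-0.064, -0.825, -0.562], [-0.0, 0.563, -0.826]]
force: [0.2, -13.8, 1.6]
grip_width: 0.0219
```

```bash
python3 - <<'E'
from h import *
o=repx(); f=grab_frame('wrist'); crop(f,0,40,360,260,2.2,'pics/w21.png')
E
```

```text
33.2 [0.6121, 0.108, 0.1082] F [0.2, -13.8, 1.6] T [-2.56, -0.14, 0.22] w 0.0219 q [12.0, 42.0, 67.0, -33.0, 82.0, 113.0]
[[0.998, -0.053, -0.036], [-0.064, -0.825, -0.562], [-0.0, 0.563, -0.826]]
corner track mm 96.4 -0.3 36.4 lean 34.3 side -0.07 yaw -0.11 Ft -13.8 -1.1 1.6
```

View pics/w21.png

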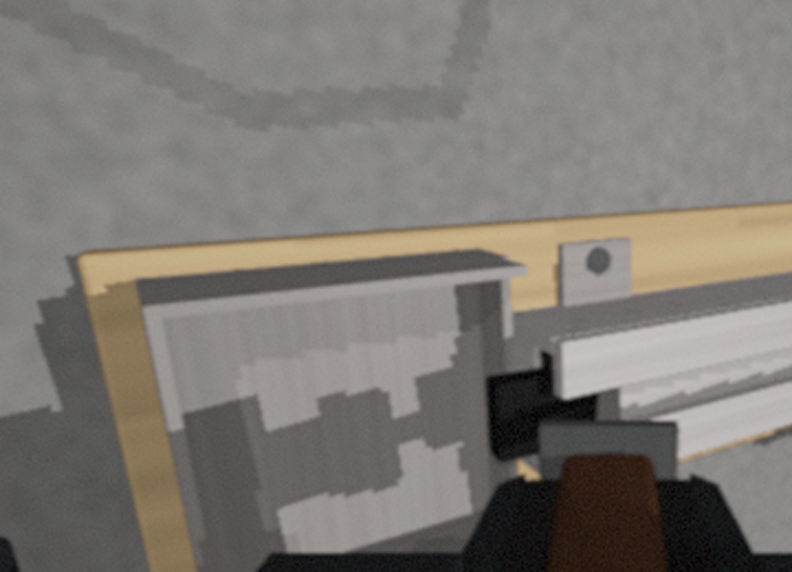

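Call:
carry_out:
  commands:
    - [1,0,-0.062,-0.042,0,0,0]
    - [1,0,-0.062,-0.042,0,0,0]
    - [1,0,-0.062,-0.042,0,0,0]

```text
t: 33.62
position: [0.6128, 0.1169, 0.1088]
tool_rot: [[0.998, -0.053, -0.036], [-0.064, -0.824, -0.563], [0.0, 0.564, -0.826]]
force: [-0.7, -13.6, 6.0]
grip_width: 0.0217
```

```bash
python3 - <<'E'
from h import *
o=repx(); f=grab_frame('wrist'); crop(f,140,130,220,165,3.6,'pics/w22.png')
E
```

```text
33.62 [0.6128, 0.1169, 0.1088] F [-0.7, -13.6, 6.0] T [-3.03, 0.07, 0.1] w 0.0217 q [12.0, 43.0, 66.0, -33.0, 83.0, 114.0]
[[0.998, -0.053, -0.036], [-0.064, -0.824, -0.563], [0.0, 0.564, -0.826]]
corner track mm 105.2 -0.4 37.0 lean 34.3 side -0.05 yaw -0.12 Ft -13.6 -0.1 6.0
```

View pics/w22.png

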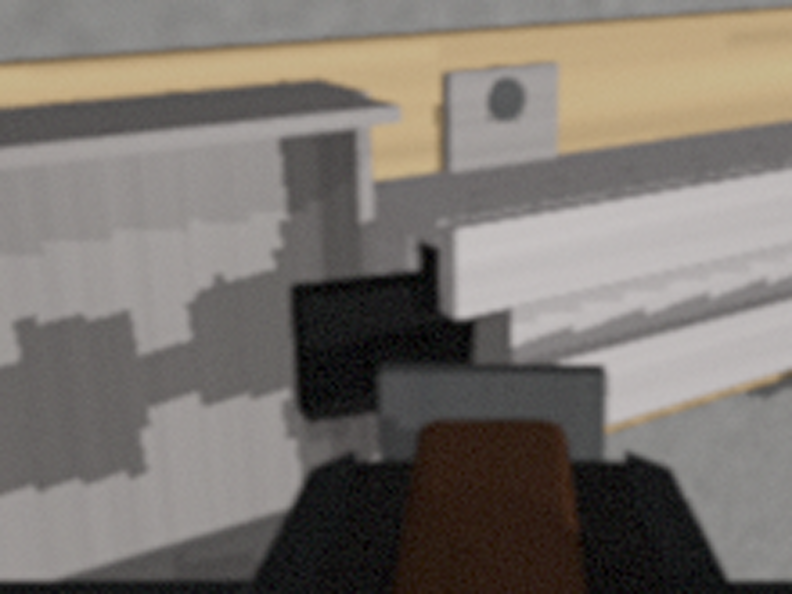

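Call:
carry_out:
  commands:
    - [1,0,-0.062,-0.042,0,0,0]
    - [1,0,-0.062,-0.042,0,0,0]

```text
t: 33.92
position: [0.6131, 0.1225, 0.1088]
tool_rot: [[0.998, -0.053, -0.036], [-0.064, -0.824, -0.563], [0.0, 0.564, -0.826]]
force: [-0.2, -11.9, 6.0]
grip_width: 0.0219
```

Call:
carry_out:
  commands:
    - [1,0,-0.062,-0.042,0,0,0]
    - [1,0,-0.062,-0.042,0,0,0]

```text
t: 34.17
position: [0.6133, 0.1307, 0.1078]
tool_rot: [[0.998, -0.053, -0.035], [-0.063, -0.827, -0.558], [0.0, 0.559, -0.829]]
force: [-0.1, -1.3, 0.5]
grip_width: 0.0217
```

```bash
python3 - <<'E'
from h import *
o=repx(); f=grab_frame('wrist'); crop(f,140,130,220,165,3.6,'pics/w23.png')
E
```

```text
34.17 [0.6133, 0.1307, 0.1078] F [-0.1, -1.3, 0.5] T [-0.16, 0.07, 0.01] w 0.0217 q [14.0, 43.0, 65.0, -33.0, 84.0, 114.0]
[[0.998, -0.053, -0.035], [-0.063, -0.827, -0.558], [0.0, 0.559, -0.829]]
corner track mm 119.5 -0.1 35.8 lean 34.0 side -0.04 yaw -0.09 Ft -1.3 0.0 0.5
```

View pics/w23.png

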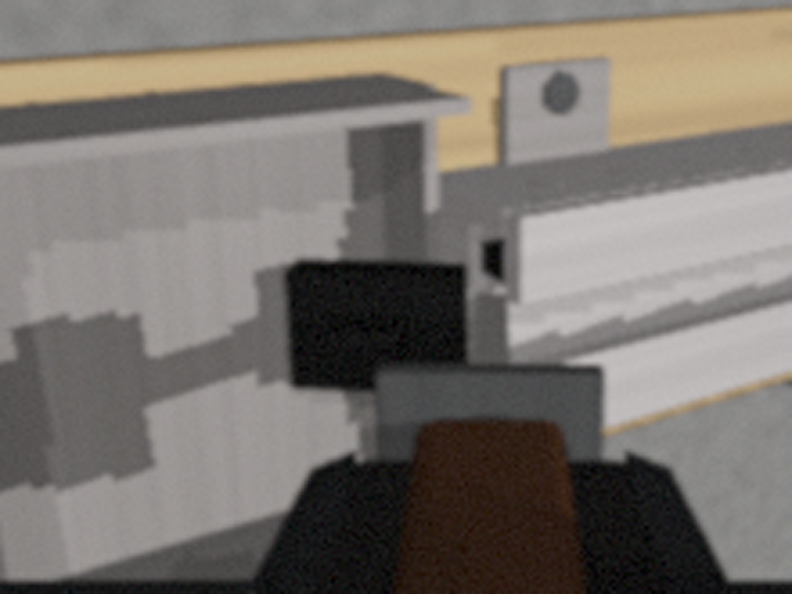

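Call:
carry_out:
  commands:
    - [1,0,0,0,0,0,0]
    - [1,0,0,0,0,0,0]

```text
t: 34.48
position: [0.6133, 0.1314, 0.1077]
tool_rot: [[0.998, -0.052, -0.035], [-0.062, -0.828, -0.558], [0.0, 0.559, -0.829]]
force: [-1.1, -0.8, 0.8]
grip_width: 0.0217
```

```bash
python3 - <<'E'
from h import *
o=repx(); f=grab_frame('wrist'); crop(f,0,40,360,260,2.2,'pics/w24.png')
f=grab_frame('side'); crop(f,170,180,160,120,5,'pics/s24.png')
E
```

```text
34.48 [0.6133, 0.1314, 0.1077] F [-1.1, -0.8, 0.8] T [-0.26, 0.09, -0.01] w 0.0217 q [14.0, 43.0, 65.0, -32.0, 84.0, 114.0]
[[0.998, -0.052, -0.035], [-0.062, -0.828, -0.558], [0.0, 0.559, -0.829]]
corner track mm 120.2 -0.1 35.6 lean 34.0 side -0.0 yaw -0.03 Ft -0.9 1.0 0.8
```

View pics/w24.png

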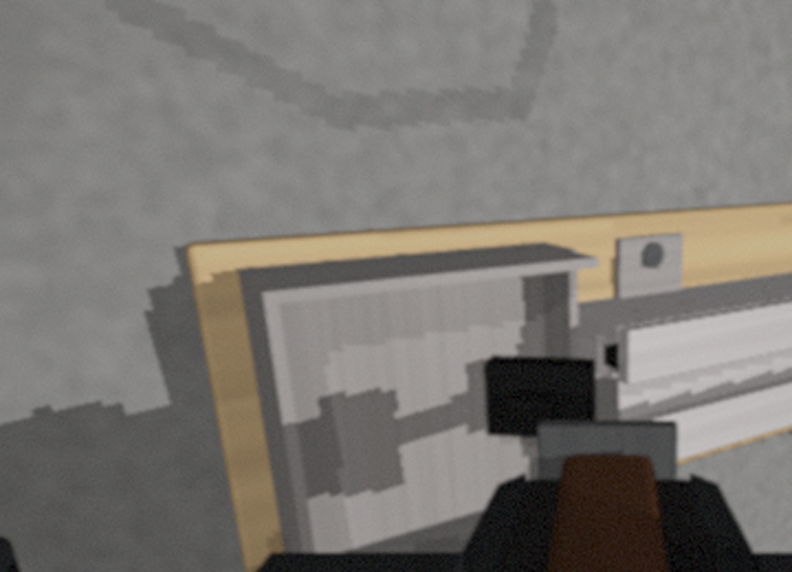

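View pics/s24.png

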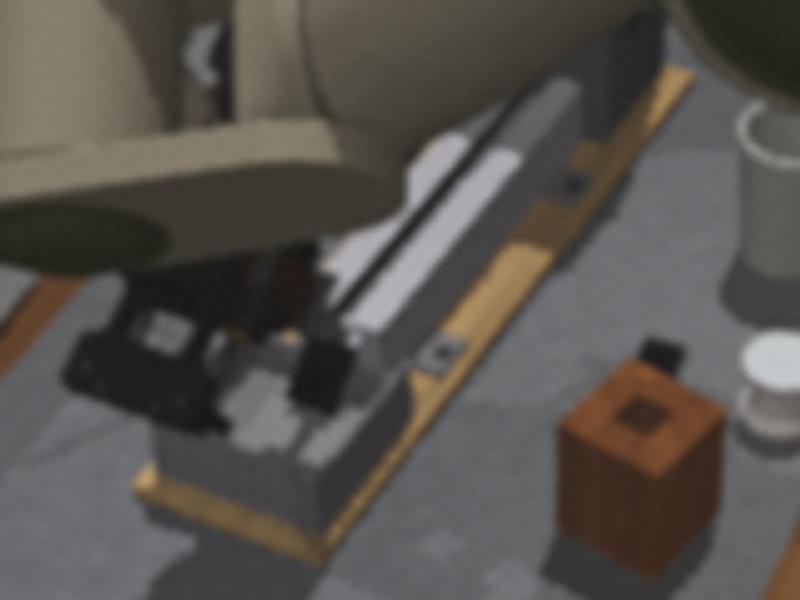

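Call:
carry_out:
  commands:
    - [1,0,-0.062,-0.042,0,0,0]
    - [1,0,-0.062,-0.042,0,0,0]
    - [1,0,-0.062,-0.042,0,0,0]
    - [1,0,0,0,0,0,0]

```text
t: 35.08
position: [0.614, 0.1407, 0.1076]
tool_rot: [[0.998, -0.052, -0.034], [-0.062, -0.828, -0.557], [0.0, 0.558, -0.83]]
force: [0.1, -0.1, -1.8]
grip_width: 0.0215
```

```bash
python3 - <<'E'
from h import *
o=repx(); f=grab_frame('wrist'); crop(f,140,130,220,165,3.6,'pics/w25.png')
f=grab_frame('side'); crop(f,170,220,100,75,8,'pics/s25.png')
E
```

```text
35.08 [0.614, 0.1407, 0.1076] F [0.1, -0.1, -1.8] T [0.37, -0.05, -0.01] w 0.0215 q [14.0, 43.0, 64.0, -32.0, 85.0, 114.0]
[[0.998, -0.052, -0.034], [-0.062, -0.828, -0.557], [0.0, 0.558, -0.83]]
corner track mm 129.5 -0.2 35.6 lean 34.0 side 0.01 yaw -0.01 Ft -0.1 -0.1 -1.8
```

View pics/w25.png

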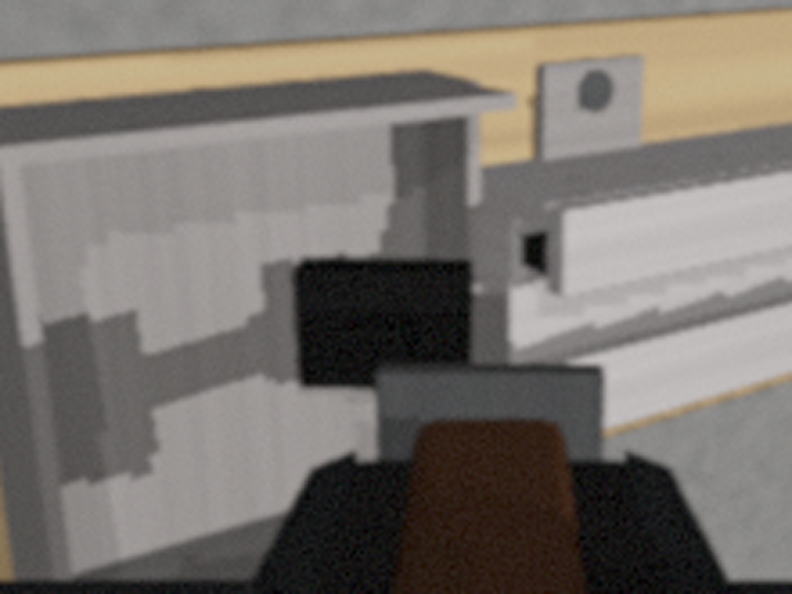

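View pics/s25.png

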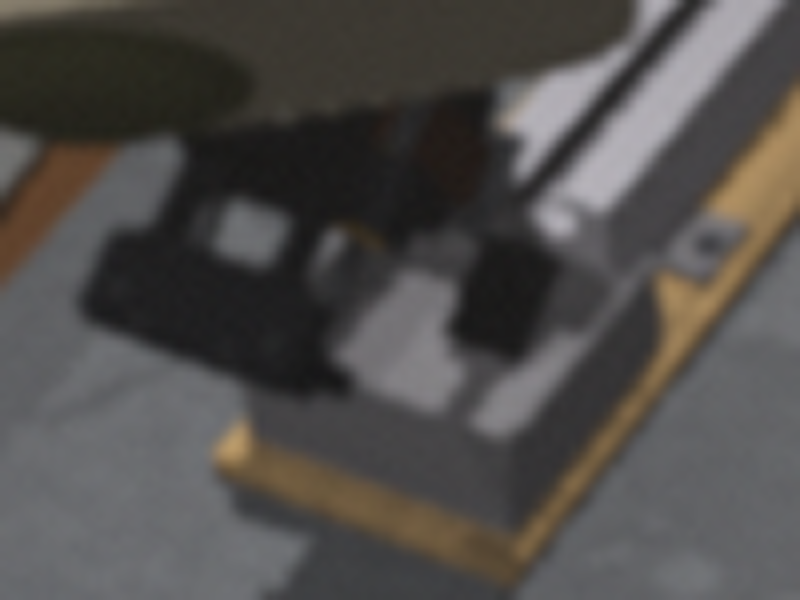

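Call:
carry_out:
  commands:
    - [1,0,-0.083,-0.056,0,0,0]
    - [1,0,-0.083,-0.056,0,0,0]
    - [1,0,-0.083,-0.056,0,0,0]
    - [1,0,-0.083,-0.056,0,0,0]
    - [1,0,-0.083,-0.056,0,0,0]
    - [1,0,-0.083,-0.056,0,0,0]
    - [1,0,-0.083,-0.056,0,0,0]
    - [1,0,0,0,0,0,0]

```text
t: 36.17
position: [0.6157, 0.1686, 0.1077]
tool_rot: [[0.998, -0.052, -0.034], [-0.062, -0.828, -0.557], [0.001, 0.559, -0.829]]
force: [0.6, -0.2, -1.3]
grip_width: 0.0221
```

```bash
python3 - <<'E'
from h import *
o=repx(); f=grab_frame('wrist'); crop(f,100,100,260,195,3,'pics/w26.png')
f=grab_frame('side'); crop(f,170,220,100,75,8,'pics/s26.png')
f=grab_frame('top'); crop(f,180,140,120,90,6,'pics/t26.png')
E
```

```text
36.17 [0.6157, 0.1686, 0.1077] F [0.6, -0.2, -1.3] T [0.41, -0.0, 0.01] w 0.0221 q [17.0, 45.0, 61.0, -32.0, 87.0, 115.0]
[[0.998, -0.052, -0.034], [-0.062, -0.828, -0.557], [0.001, 0.559, -0.829]]
corner track mm 157.5 -0.2 35.7 lean 34.0 side 0.02 yaw -0.01 Ft -0.2 -0.6 -1.3
```

View pics/w26.png

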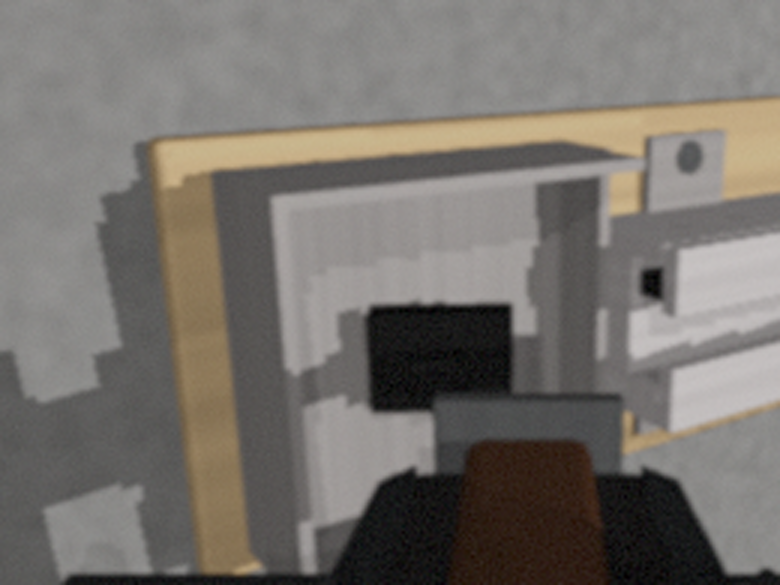

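View pics/s26.png

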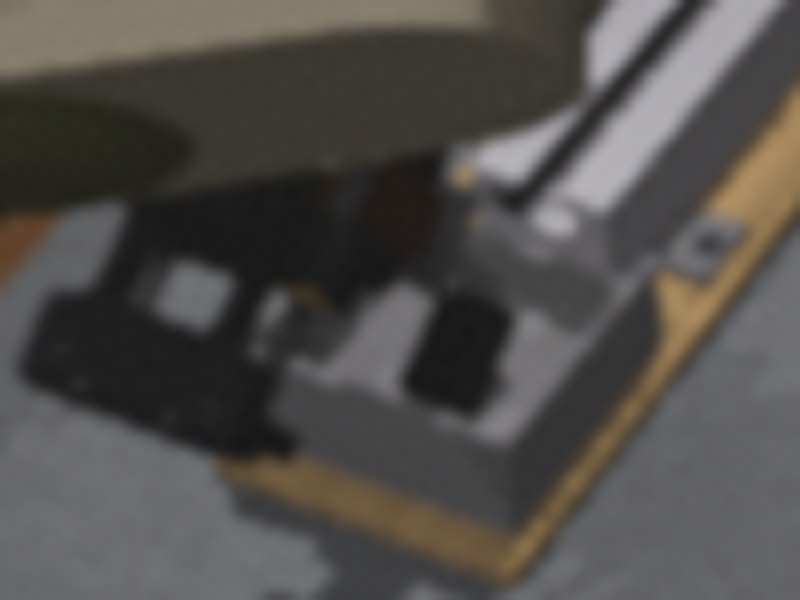

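View pics/t26.png

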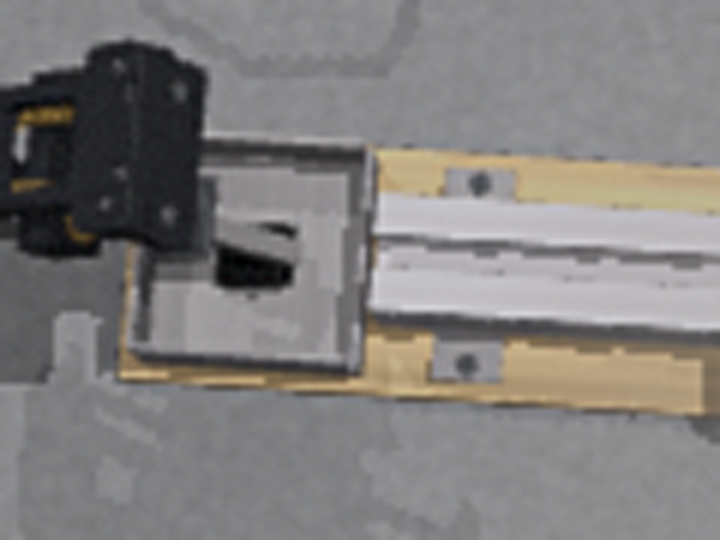

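Call:
carry_out:
  commands:
    - [1,0,0.1,-0.15,0,0,0]
    - [1,0,0.2,-0.3,0,0,0]
    - [1,0,0.28,-0.41,0,0,0]
    - [1,0,0.28,-0.41,0,0,0]
    - [1,0,0.28,-0.41,0,0,0]
    - [1,0,0,0,0,0,0]

```text
t: 37.08
position: [0.6162, 0.1681, 0.1912]
tool_rot: [[0.998, -0.054, -0.031], [-0.063, -0.828, -0.557], [0.004, 0.558, -0.83]]
force: [-0.3, 0.4, -1.6]
grip_width: 0.0218
```

```bash
python3 - <<'E'
from h import *
o=repx(); f=grab_frame('wrist'); crop(f,100,100,260,195,3,'pics/w27.png')
f=grab_frame('top'); crop(f,180,140,120,90,6,'pics/t27.png')
R=np.array(o['tool_rot']);print('guard px',[(3*(proj('wrist',np.array(o['position'])+R@np.array(q)/1e3)-[100,100])).round(0).tolist() for q in ((17,-17,L-68),(17,17,L-68),(5,-3.5,L),(5,3.5,L))])
E
```

```text
37.08 [0.6162, 0.1681, 0.1912] F [-0.3, 0.4, -1.6] T [0.41, -0.01, -0.02] w 0.0218 q [16.0, 40.0, 56.0, -32.0, 96.0, 110.0]
[[0.998, -0.054, -0.031], [-0.063, -0.828, -0.557], [0.004, 0.558, -0.83]]
corner track mm 157.1 -0.9 119.1 lean 33.9 side 0.18 yaw -0.04 Ft 0.3 0.3 -1.6
guard px [[[439.0, 392.0]], [[631.0, 392.0]], [[518.0, 333.0]], [[546.0, 333.0]]]
```

View pics/w27.png

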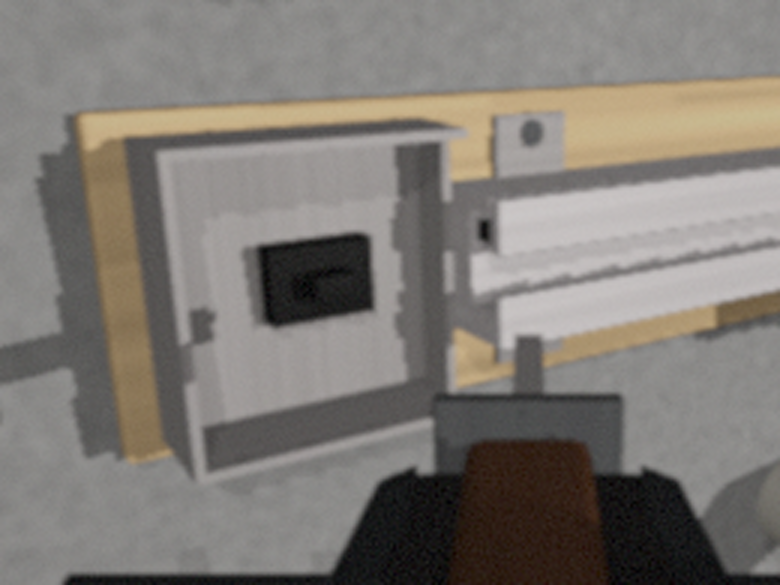

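View pics/t27.png

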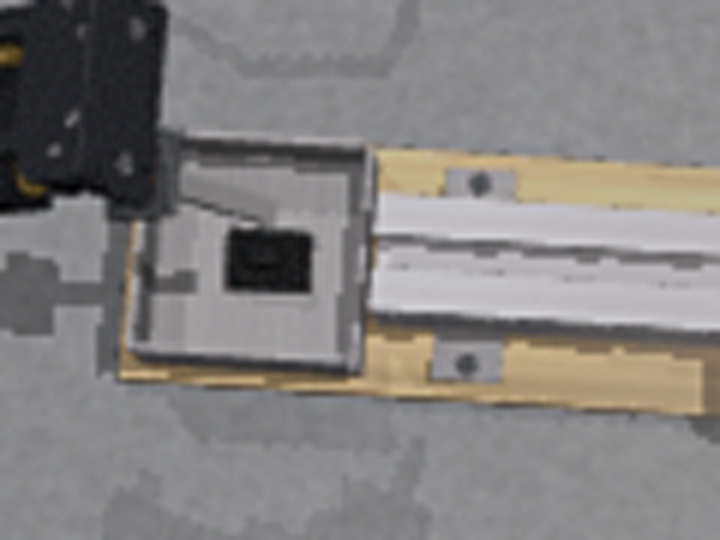

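```bash
python3 - <<'E'
from h import *
plan([.4345,.110,.20],down(-102),9,1)
E
```

```text
[ [1.0, -0.492, 0.177, 0.081, 0.471, -0.035, 0.113],
[1.0, -0.488, 0.19, 0.072, 0.471, -0.035, 0.113],
[1.0, -0.485, 0.202, 0.061, 0.471, -0.035, 0.113],
[1.0, -0.481, 0.213, 0.05, 0.471, -0.035, 0.113],
[1.0, -0.478, 0.223, 0.038, 0.471, -0.035, 0.113],
[1.0, -0.474, 0.233, 0.025, 0.471, -0.035, 0.113],
[1.0, -0.47, 0.242, 0.012, 0.471, -0.035, 0.113],
[1.0, -0.466, 0.249, -0.002, 0.471, -0.035, 0.113],
[1.0, -0.462, 0.256, -0.016, 0.471, -0.035, 0.113] ]
max [1.    0.492 0.256 0.081 0.471 0.035 0.113]
end [0.4346 0.11   0.2   ]
```

Call:
carry_out:
  commands:
    - [1,-0.492,0.177,0.08,0.471,-0.035,0.113]
    - [1,-0.488,0.19,0.072,0.471,-0.035,0.113]
    - [1,-0.485,0.202,0.061,0.471,-0.035,0.113]
    - [1,-0.481,0.213,0.05,0.471,-0.035,0.113]
    - [1,-0.478,0.223,0.038,0.471,-0.035,0.113]
    - [1,-0.474,0.233,0.025,0.471,-0.035,0.113]
    - [1,-0.47,0.242,0.012,0.471,-0.035,0.113]
    - [1,-0.466,0.25,0,0.471,-0.035,0.113]
    - [1,-0.462,0.256,-0.016,0.471,-0.035,0.113]
    - [1,0,0,0,0,0,0]

```text
t: 38.42
position: [0.4336, 0.1092, 0.1999]
tool_rot: [[0.978, -0.209, -0.001], [-0.209, -0.978, -0.0], [-0.001, 0.001, -1.0]]
force: [0.1, 0.9, -0.7]
grip_width: 0.0219
```

```bash
python3 - <<'E'
from h import *
o=ob(); f=grab_frame('wrist'); crop(f,180,100,190,190,4,'pics/w28.png')
f=grab_frame('side'); crop(f,255,160,100,130,6,'pics/s28.png')
g=np.array(o['position']);R=np.array(o['tool_rot'])
print('tip wrist',[(4*(proj('wrist',g+R@np.array(q)/1e3)-[180,100])).round(0).tolist() for q in ((5,-3.5,L),(5,3.5,L))])
print('stand hole corners',[(4*(proj('wrist',[.434+dx,.11+dy,.072])-[180,100])).round(0).tolist() for dx,dy in ((0,0),)])
print('side: tip',6*(proj('side',g+R@np.array([0,0,L])/1e3)-[255,160]),6*(proj('side',g+R@np.array([0,0,L-70])/1e3)-[255,160]),'hole',6*(proj('side',[.434,.11,.072])-[255,160]))
E
```

```text
38.42 [0.4336, 0.1092, 0.1999] F [0.1, 0.9, -0.7] T [0.04, 0.01, 0.02] w 0.0219 q [-1.0, 14.0, 93.0, -0.0, 73.0, 101.0]
[[0.978, -0.209, -0.001], [-0.209, -0.978, -0.0], [-0.001, 0.001, -1.0]]
tip wrist [[[368.0, 452.0]], [[405.0, 452.0]]]
stand hole corners [[[382.0, 408.0]]]
side: tip [[264.07616999 533.69688197]] [[270.15653618 396.14104566]] hole [[258.55616075 615.05544324]]
```

View pics/w28.png

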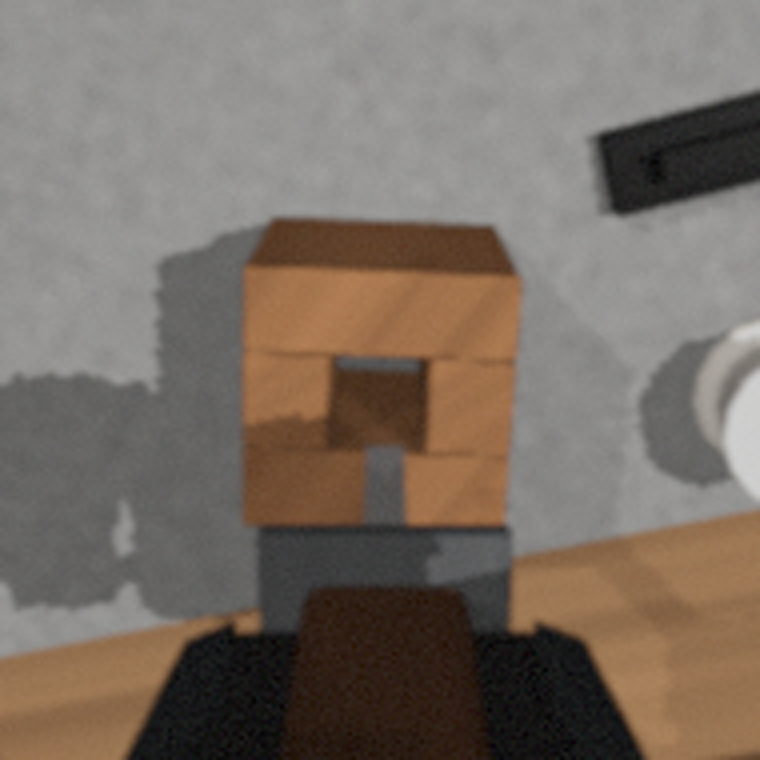

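View pics/s28.png

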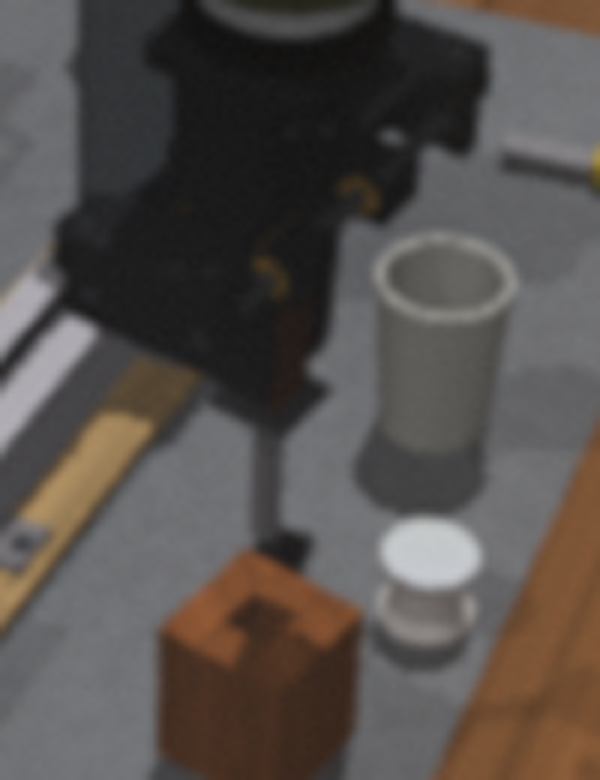

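Call:
carry_out:
  commands:
    - [1,0,0,0.5,0,0,0]
    - [1,0,0,0.5,0,0,0]
    - [1,0,0,0.2,0,0,0]
    - [1,0,0,0,0,0,0]

```text
t: 39.02
position: [0.435, 0.1102, 0.1519]
tool_rot: [[0.978, -0.207, -0.001], [-0.207, -0.978, -0.0], [-0.001, 0.0, -1.0]]
force: [0.5, 0.0, -1.0]
grip_width: 0.0217
```

Call:
carry_out:
  commands:
    - [1,0,0,0.3,0,0,0]
    - [1,0,0,0.4,0,0,0]
    - [1,0,0,0.4,0,0,0]
    - [1,0,0,0.2,0,0,0]
    - [1,0,0,0,0,0,0]

```text
t: 39.65
position: [0.4347, 0.11, 0.1]
tool_rot: [[0.978, -0.207, -0.001], [-0.207, -0.978, 0.0], [-0.001, 0.0, -1.0]]
force: [-0.4, -1.5, -1.5]
grip_width: 0.0217
```

Call:
carry_out:
  commands:
    - [1,0,0,0.1,0,0,0]
    - [1,0,0,0.05,0,0,0]
    - [1,0,0,0,0,0,0]

```text
t: 40.02
position: [0.4347, 0.11, 0.0943]
tool_rot: [[0.978, -0.208, 0.0], [-0.208, -0.978, 0.0], [0.0, -0.0, -1.0]]
force: [0.2, -0.3, -1.8]
grip_width: 0.0218
```

Call:
carry_out:
  commands:
    - [1,0,0,0.05,0,0,0]
    - [1,0,0,0.04,0,0,0]
    - [1,0,0,0,0,0,0]

```text
t: 40.4
position: [0.4347, 0.11, 0.0905]
tool_rot: [[0.978, -0.208, -0.0], [-0.208, -0.978, 0.0], [-0.0, -0.0, -1.0]]
force: [0.3, -0.7, -2.3]
grip_width: 0.0218
```

Call:
carry_out:
  commands:
    - [1,0,0,0.025,0,0,0]
    - [1,0,0,0.02,0,0,0]
    - [1,0,0,0,0,0,0]

```text
t: 40.78
position: [0.4347, 0.11, 0.0888]
tool_rot: [[0.978, -0.208, -0.0], [-0.208, -0.978, 0.0], [-0.0, -0.0, -1.0]]
force: [-0.8, -0.9, -1.9]
grip_width: 0.0219
```

Call:
carry_out:
  commands:
    - [1,0,0,0.015,0,0,0]
    - [0.7,0,0,0,0,0,0]
    - [0.7,0,0,0,0,0,0]
    - [0.4,0,0,0,0,0,0]
    - [0.4,0,0,0,0,0,0]
    - [0.4,0,0,0,0,0,0]

```text
t: 41.52
position: [0.4348, 0.11, 0.0882]
tool_rot: [[0.978, -0.208, 0.0], [-0.208, -0.978, 0.0], [0.0, -0.0, -1.0]]
force: [0.6, 0.2, -0.2]
grip_width: 0.0525
```

Call:
carry_out:
  commands:
    - [0.3,0,0,-0.3,0,0,0]
    - [0.3,0,0,-0.5,0,0,0]
    - [0.3,0,0,-0.9,0,0,0]
    - [0.3,0,0,-0.9,0,0,0]
    - [0.3,0,0,-0.9,0,0,0]
    - [0.3,0,0,0,0,0,0]

```text
t: 42.28
position: [0.4355, 0.11, 0.231]
tool_rot: [[0.978, -0.207, 0.006], [-0.207, -0.978, 0.0], [0.006, -0.001, -1.0]]
force: [0.1, 0.7, -0.7]
grip_width: 0.0619
```

```bash
python3 - <<'E'
from h import *
ob(); f=grab_frame('wrist'); crop(f,0,0,560,420,1.4,'pics/w29.png')
f=grab_frame('side'); crop(f,150,120,220,165,3.6,'pics/s29.png')
f=grab_frame('top'); crop(f,80,120,400,200,2,'pics/t29.png')
E
```

```text
42.27 [0.4355, 0.11, 0.231] F [0.1, 0.7, -0.7] T [0.04, 0.04, 0.0] w 0.0619 q [-1.0, 12.0, 90.0, 0.0, 78.0, 101.0]
[[0.978, -0.207, 0.006], [-0.207, -0.978, 0.0], [0.006, -0.001, -1.0]]
```

View pics/w29.png

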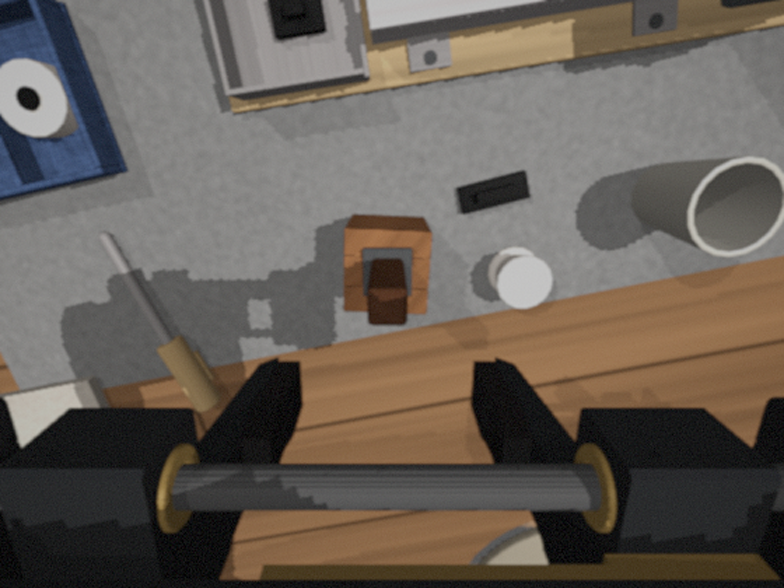

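View pics/s29.png

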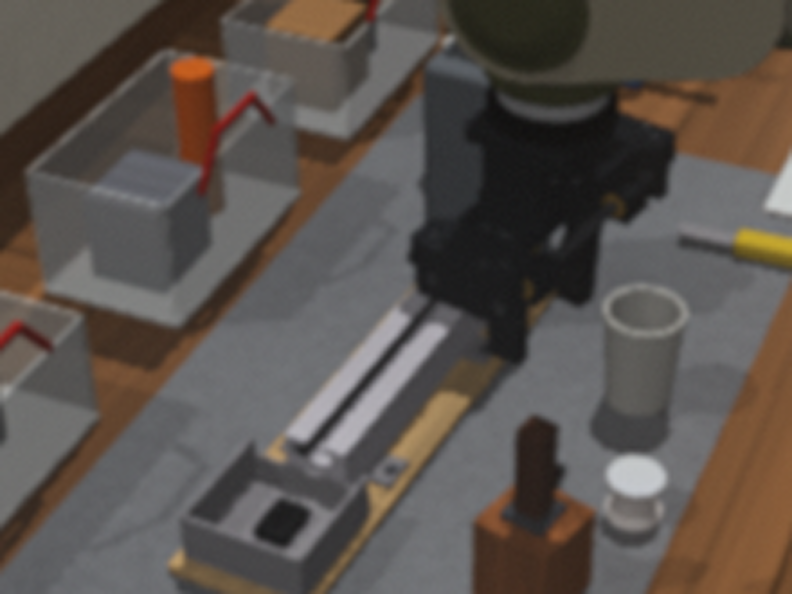

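View pics/t29.png

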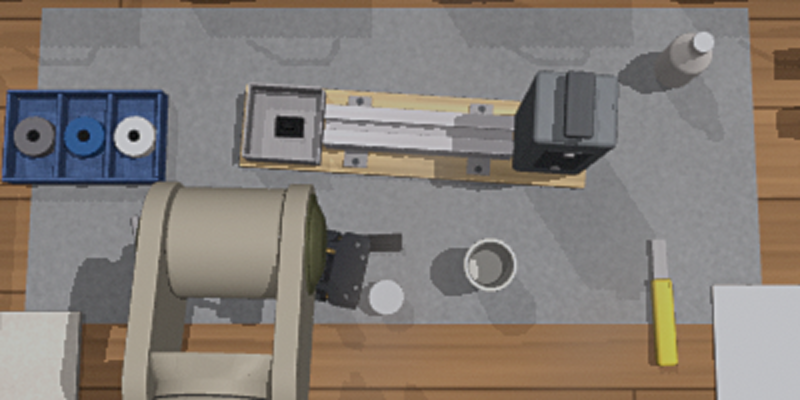

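The scraper is upright in its stand, with the guard flat on the block at (387,270) in the wrist view. The scrap lies flat in the tray at (289,127) in the top view. The other things on the bench look unmoved, and the gripper is clear, so I'm handing in.

```bash
python3 - <<'E'
from workcell import *
print(sign_off())
E
```

```text
the job is handed in; nothing more can be done
None
```

The scrap is out of the slot and lying flat near the middle of the catch tray. The scraper is back upright in its stand with its guard flat on the block. I handed in at about 42 s of the 67 s allowed.

- **First attempt failed:** With the jaws closing across the slot, the scraper pivoted about 10° in the grip at around 8 N, and the scrap barely moved. I put the scraper back in its stand and regripped it a little lower. I then turned the gripper so the jaws closed along the slot.
- **Second attempt:** I eased the blade down until it rested on the slot floor at about 5 N. A lean of about 34° kept the gripper clear of the press. The scrap then slid along steadily at 12–14 N with no noticeable pivoting.
- **At the open end:** The blade went about 38 mm past the slot end, following the scrap into the tray. I then lifted it clear.
- **Blade orientation:** In the stand the scraper is a quarter turn from how it stood at first, which the square opening allows.
- **Last checks:** The wrist, side and top pictures show the scrap in the tray and the scraper seated. The gripper was clear, about 14 cm above its release height. The bystanders look unmoved by eye; I did not measure their positions again.
- **Forces:** No reading I saw went above about 15 N at the wrist. I only saw readings at the end of each move, so a brief peak in between could have been missed.

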